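Put the dried coasters away in their lipped caddy

TASK

Put the pile of three dried coasters away in the dark caddy. Lift the pile out of the green drying cradle by its long sides, set it down on the bare worktop and let go, then take it by its short ends and tilt it in: long edge first under the brass lip, then lower the other edge, until all three lie flat on one another on the caddy floor. Do not tip or shift the two mugs or the phone.

Things in the scene. Friction and masses are not known exactly. Their poses are not given: they have to be found in the camera images.
- cradle: green wooden drying cradle, fixed. Origin: centre of its underside. Foot plate 40 (x) x 81 (y) mm. The pile lies on rails 10 mm above the worktop, centred, length along y, overhanging the plate by 7 mm at +-x. Two end cheeks (40 mm wide, 6 thick, 36 tall, inner faces at y = +-35.5 mm) cover its short ends, so here it can be gripped only across its 54 mm width (along x).
- caddy: dark wooden coaster caddy, fixed, outside 72 (x) x 85 (y) mm, walls 6 mm; origin: centre of its underside. Low front wall at -x, 17 mm above the worktop. Back wall at +x, 24 mm tall, its middle 50 mm raised to 41 mm with the brass lip. The y ends have only corner stubs, with notches from x = -26 to +26 mm for fingers; the floor is only 56 mm long in y, so a seated coaster overhangs it by 5 mm at each end.
- caddy_floor (a point): centre of the caddy's floor, 8 mm above the worktop, axes as the caddy's. Inside: 60 mm (x, between front and back wall) by 73 mm (y, between corner stubs). The front wall rises 9 mm above the floor.
- caddy_lip (a point): middle of the inner edge of the brass lip, at the height of its underside: 20 mm to +x of the floor's centre and 28 mm above the floor. The lip is 5 mm thick, 50 mm long along y and overhangs inward 10 mm from the back wall. The mouth between front wall and lip is 50 mm, so a level pile cannot pass; an 21 mm thick, 54 mm wide pile goes in at 10 to 18 degrees of tilt, its +x edge low.
- coaster_bottom_centre (a point): coaster, a rigid 54 x 66 x 7 mm tile with cork on top, about 40 g, blue, lowest of the pile (pile: 21 mm high, its coasters loose on one another). This point is its centre, 3.5 mm above its underside; x along its 54 mm width, y along its 66 mm length, z up.
- coaster_middle_centre (a point): coaster, a rigid 54 x 66 x 7 mm tile with cork on top, about 40 g, white, middle of the pile. This point is its centre, 3.5 mm above its underside; x along its 54 mm width, y along its 66 mm length, z up.
- coaster_top_centre (a point): coaster, a rigid 54 x 66 x 7 mm tile with cork on top, about 40 g, terracotta, top of the pile. This point is its centre, 3.5 mm above its underside; x along its 54 mm width, y along its 66 mm length, z up.
- coaster_bottom: the same blue coaster; origin at the centre of its underside.
- coaster_middle: the same white coaster; origin at the centre of its underside.
- coaster_top: the same terracotta coaster; origin at the centre of its underside.
- mug_white: white mug, bystander, 74 mm across and 85 mm tall, with a handle; origin at the centre of its underside. Stands at the back of the free worktop.
- mug_blue: blue mug, bystander, same size and origin, beside the white one.
- handset: black folding phone, bystander, 46 x 95 x 19 mm, lying flat at the back right, behind the work; origin at the centre of its underside. The worktop between cradle and caddy, around 0.48 m ahead of the robot, is bare.
There are look-alikes about, which are no part of the job. Of the things that look like the caddy, the larger one is meant. Of the things shaped like the coaster_top, the terracotta one is meant.

How it is judged:
By the outcome, as a careful person would: the job done as asked, in the order asked, and still so for the second after the job is handed in, with the robot touching nothing.
It also fails if it takes over 62 s, if anything falls off the work surface, if the arm or the gripper's body presses on something with over 40 N, if the wrist force passes 120 N, or if a joint passes its speed limit or range.

ROBOT

A 6-joint arm with a two-finger parallel gripper is mounted at the origin on a cart in front of the work surface, level with it; the furniture and walls round the work are solid. World frame = base frame: x ahead of the robot, y to its left, z up, the work surface at z = 0. Lengths are in m, angles in degrees, forces in N, time in s.
With the tool pointing down it reaches from about 0.4 to 0.825 m from the base axis. Payload 7 kg.
Tool frame: the origin (TCP) lies midway between the tips of the shut fingers; the grasp point (between the pads) lies 19 mm behind it (ctrl.grasp_offset is the distance from the TCP to the grasp point, in m); z points along the fingers, x is the direction in which the jaws open and shut, and the axes are right-handed (so a half turn about z gives the same grasp; the last joint's range is limited). The gripper opens to 88 mm and grips with 3 to 60 N. Pads are 19 mm wide; open, the fingers measure 130 mm over their backs; the gripper's body (78 mm by 193 mm) begins 47 mm behind the grasp point.
Start: joints at [-53.279, 20.546, 0.682, 0, -70.136, -16.507], TCP at [0.233, -0.633, 0.227] pointing down, gripper open.
Joint ranges: [-176.03, 176.03], [-82.01, 121.73], [-58.28, 71.71], [-173.87, 95.51], [-174.79, -0.11], [-173.66, 173.66]. Speed limits (degrees/s): [136.94, 136.94, 172.46, 180, 180, 180].

INTERFACE

Orientations are given as [roll, pitch, yaw] about the fixed x, y, z axes, in that order (R = Rz(yaw) Ry(pitch) Rx(roll)).
In Python, from plant import sensors, snapshot, order, ctrl gives the robot as it stands.
- The arm moves only by the tool send_rows, never from a script. Its argument "commands" is a list of rows, each a list of 3 entries, a list of its own where there are three numbers: the closure, from 0 (fully open) to 1 (shut), then the shift along the world's x, y, z in units of 0.25 m (1.0 is 0.25 m), then the turn, a rotation vector about the world's x, y, z in units of 360 degrees (1.0 is 360 degrees). In form: [[hand, [x, y, z], [ax, ay, az]], ...]. A call has 1 to 12 rows; each row shifts and turns the pose as measured when the row begins; what a row does not reach is not made up. A row lasts 1/10 s, in which the tool goes at most 50 mm and 8.59 degrees, less where a joint would pass 70% of its speed; a pose out of reach is approached as far as the arm can. A call with a number of a shift or a turn outside -1 to 1 is refused whole. A call with a gripper value outside its range is refused whole. The fingers move at their own pace and stop on an object; the grip force is fixed at half the most. Time passes only in rows, so rows that do not move let the fingers close. It gives the time, the measured TCP pose, the force and the opening at its end, in the units of the state.
- sensors.get_obs(): the state, without advancing time (a new reading comes with each control period).
- snapshot(name): name is "side" or "top" or "wrist"; returns a dict with "color" (480x640x3 uint8, blue, green, red), "z_map" (480x640 float32, m along the optical axis (not along the pixel's ray), 0 where there is no reading), "mtx" (3x3 intrinsics, pixels), "k1" (the pictures are not rectified: a ray, as slopes to the right and down, at radius r is drawn at 1 + k1 r^2 times it, then the intrinsics apply), "xyz" and "attitude" of the camera in the world. Camera axes: x right, y down, z forward; pixel columns grow to the right and rows downward; lengths in m; the calibration is good to about 2 mm. A picture is of the moment at which its call begins.
- order.close_job(): hands the job in, once; it reports no verdict.
The state is a dict: "clock": time; "joint_pos": joint angles; "qvel": joint speeds; "tau": joint torques, N m; "tool_pos": TCP position; "orientation": TCP orientation; "force": force on the tool from outside, world axes, zero at the start; "moment": the same for the moment, N m; "opening": finger opening in m.
Only numpy, scipy, OpenCV 4.12 (cv2) and the standard library are available. Lean on these libraries where they do the work, as an engineer would, in place of code of your own. Each camera call takes 0.05 s, during which the arm holds its last target.

## Working session

There is one attempt and no reset: what is moved stays moved. The work goes in short steps, Python scripts to look and compute and a tool call to move; the robot and the scene stay as the last step left them, time stands still between calls to the robot, and variables do not carry over. Pictures are saved under pics/ and viewed, and the job is handed in when it is done.

Besides the shell and the picture viewer there is one more tool, called after ">>>" as name([rows], argument=value, ...), one row to a line, values as JSON. send_rows: Moves the arm, as the interface text tells. Its arguments: {"type":"object","properties":{"commands":{"type":"array","items":{"type":"array"}}},"required":["commands"]}

```bash
ls; mkdir -p pics; python3 - <<'E'
from plant import sensors, snapshot, order, ctrl
import cv2
o=sensors.get_obs();print(o, ctrl.grasp_offset)
import pickle
for n in("side","top","wrist"):
    s=snapshot(n);cv2.imwrite(f"pics/{n}0.png",s["color"]);pickle.dump(s,open(f"{n}0.pkl","wb"));print(n,s["xyz"],s["attitude"],s["mtx"].tolist(),s["k1"])
E
```

```text
pics
{'clock': 0.0, 'joint_pos': array([-5.32799270e+01,  2.05910363e+01,  6.35003475e-01, -2.22316266e-02,
       -7.01352365e+01, -1.65077205e+01]), 'qvel': array([ 0.06541921, -0.00155391, -0.01045968, -0.06094991, -0.02632238,
       -0.04906369]), 'tau': array([ 1.00220059e-03, -5.82716739e+01,  2.93074644e+01,  6.99754223e+00,
        7.11113287e-03, -1.97905629e-04]), 'tool_pos': array([ 0.23304515, -0.63298101,  0.22562988]), 'orientation': array([-1.79994101e+02, -9.34463310e-02,  1.10204777e+02]), 'force': array([-1.16969383,  0.28804845,  0.26192143]), 'moment': array([-0.02903439, -0.0263092 , -0.05224198]), 'opening': 0.08759433040102248} 0.0188
side [ 0.44332569 -0.7310712   0.59136143] [-127.37420383   -0.17310643   -4.6321689 ] [[517.807966432664, 0.0, 316.2411291079666], [0.0, 517.807966432664, 238.48720454516214], [0.0, 0.0, 1.0]] -0.14807009717925998
top [0.2339671  0.00290663 1.22462348] [-166.3557785    -0.26584027  -87.03309865] [[557.2661983039825, 0.0, 322.01453343678344], [0.0, 557.2661983039825, 242.59914792923536], [0.0, 0.0, 1.0]] 0.04464375252766
wrist [ 0.156677   -0.66085652  0.38210369] [ 1.62911001e+02 -8.11251235e-02  1.10164896e+02] [[409.4481631110137, 0.0, 316.2962085967736], [0.0, 409.4481631110137, 238.40598234296405], [0.0, 0.0, 1.0]] 0.031279422833540904
```

View pics/top0.png

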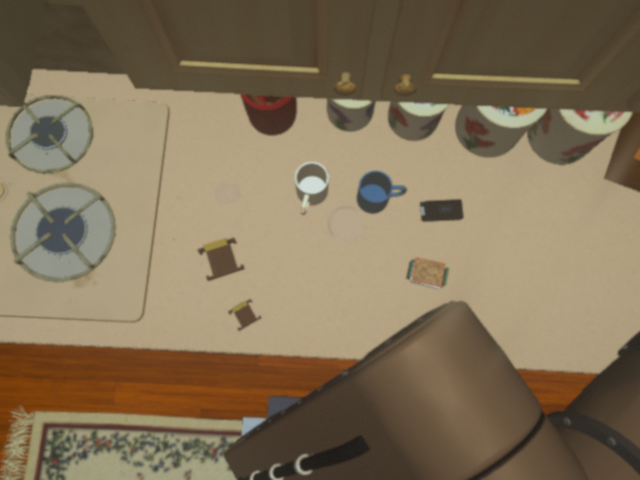

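View pics/side0.png

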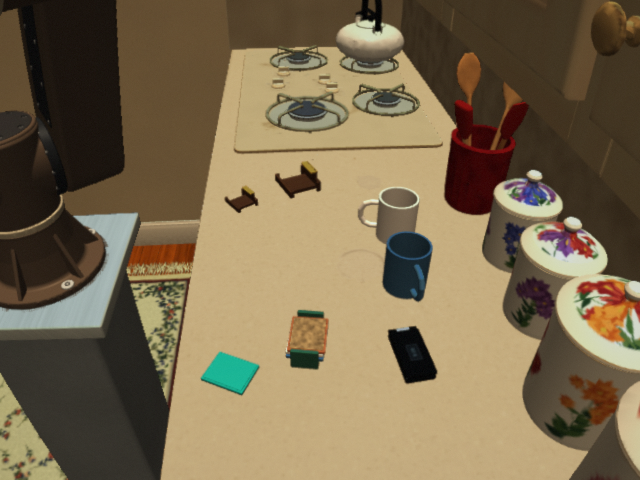

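Candidates in the top view: the caddy could be the large one at (221,258) or the small one at (245,314). The coaster could be the terracotta pile in the green cradle at (428,272) or the teal tile at side (230,372). I choose the large caddy and the terracotta pile, and check both in enlarged crops.

```bash
cat > h.py <<'E'
import numpy as np, cv2, pickle
from scipy.spatial.transform import Rotation as R
def ray(s,u,v):
    m=s["mtx"]; d=np.array([(u-m[0,2])/m[0,0],(v-m[1,2])/m[1,1]])
    p=d.copy()
    for _ in range(30): p=d/(1+s["k1"]*(p@p))
    return R.from_euler('xyz',s["attitude"],degrees=True).apply([p[0],p[1],1.0])
def onz(s,u,v,z):
    r=ray(s,u,v);return s["xyz"]+r*(z-s["xyz"][2])/r[2]
def proj(s,P):
    P=np.atleast_2d(P);c=R.from_euler('xyz',s["attitude"],degrees=True).inv().apply(P-s["xyz"])
    a=c[:,:2]/c[:,2:];a=a*(1+s["k1"]*(a**2).sum(1))[:,None]
    m=s["mtx"];return np.c_[a[:,0]*m[0,0]+m[0,2],a[:,1]*m[1,1]+m[1,2]]
def cloud(s):
    v,u=np.mgrid[0:480,0:640];m=s["mtx"]
    d=np.stack([(u-m[0,2])/m[0,0],(v-m[1,2])/m[1,1]],-1);p=d.copy()
    for _ in range(30): p=d/(1+s["k1"]*(p**2).sum(-1,keepdims=True))
    c=np.concatenate([p,np.ones((480,640,1))],-1)*s["z_map"][...,None]
    return R.from_euler('xyz',s["attitude"],degrees=True).apply(c.reshape(-1,3)).reshape(480,640,3)+s["xyz"]
def crop(s,x0,y0,x1,y1,k,fn): 
    cv2.imwrite(fn,cv2.resize(s["color"][y0:y1,x0:x1],None,fx=k,fy=k,interpolation=cv2.INTER_CUBIC))
E
python3 - <<'E'
from h import *
t=pickle.load(open("top0.pkl","rb"));s=pickle.load(open("side0.pkl","rb"))
a=lambda s,x0,y0:cv2.resize(s["color"][y0:y0+75,x0:x0+100],None,fx=4,fy=4,interpolation=cv2.INTER_CUBIC)
cv2.imwrite("pics/c0.png",np.vstack([np.hstack([a(t,180,220),a(t,380,235)]),np.hstack([a(s,250,150),a(s,260,300)])]))
for n,z in((t,0),(s,0)): pass
C=cloud(t)
for u,v in((221,258),(428,272),(300,270),(330,270),(312,185),(375,190),(441,210)): print(u,v,C[v,u],onz(t,u,v,0.0))
C=cloud(s)
for u,v in((308,335),(230,372),(298,185)): print(u,v,C[v,u])
E
```

```text
221 258 [0.4819676  0.23523037 0.00846176] [0.48369313 0.23684683 0.        ]
428 272 [ 0.47035577 -0.22142265  0.02970181] [ 0.47623161 -0.22699873  0.        ]
300 270 [ 0.46601423  0.05856121 -0.00203606] [0.46562907 0.05846883 0.        ]
330 270 [ 0.46931242 -0.00846992 -0.00082594] [ 0.4691538  -0.00846226  0.        ]
312 185 [0.66585419 0.04279677 0.00360059] [0.66712775 0.0429144  0.        ]
375 190 [ 0.66125306 -0.10296415  0.00406774] [ 0.66267707 -0.10331699  0.        ]
441 210 [ 0.61640036 -0.25171748  0.01864154] [ 0.62231185 -0.25565335  0.        ]
308 335 [ 0.47390626 -0.22795782  0.03191021]
230 372 [ 0.36152795 -0.26914284  0.00942935]
298 185 [0.48290085 0.22058799 0.00878328]
```

View pics/c0.png

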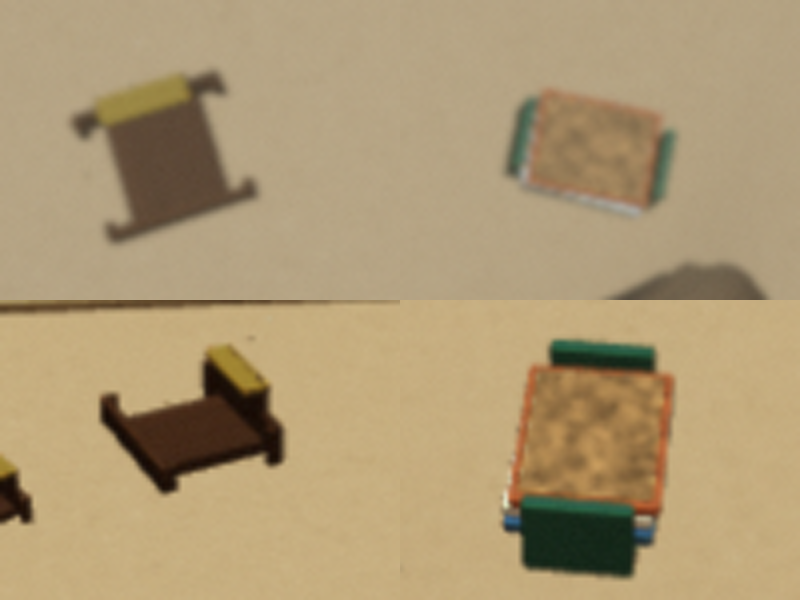

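The crops show the large caddy with its brass lip on the far side (up in the top view), and the terracotta/white/blue pile between the green cheeks. Next I move the wrist camera over the cradle for a closer measurement.

>>> send_rows([
  [0, [0.096, 0.164, 0], [0, 0, 0.0167]],
  [0, [0.096, 0.164, 0], [0, 0, 0.0167]],
  [0, [0.096, 0.164, 0], [0, 0, 0.0167]],
  [0, [0.096, 0.164, 0], [0, 0, 0.0167]],
  [0, [0.096, 0.164, 0], [0, 0, 0.0167]],
  [0, [0.096, 0.164, 0], [0, 0, 0.0167]],
  [0, [0.096, 0.164, 0], [0, 0, 0.0167]],
  [0, [0.096, 0.164, 0], [0, 0, 0.0167]],
  [0, [0.096, 0.164, 0], [0, 0, 0.0167]],
  [0, [0.096, 0.164, 0], [0, 0, 0.0167]],
  [0, [0, 0, 0], [0, 0, 0]],
])

```text
clock: 1.25
tool_pos: [0.4765, -0.2066, 0.2218]
orientation: [-179.9, -0.3, 172.6]
force: [-0.1, -0.5, 0.3]
opening: 0.0879
```

```bash
python3 - <<'E'
from h import *
from plant import sensors, snapshot
w=snapshot("wrist");pickle.dump(w,open("wrist1.pkl","wb"));cv2.imwrite("pics/w1.png",w["color"])
t=snapshot("top");pickle.dump(t,open("top1.pkl","wb"))
o=sensors.get_obs();print(o["tool_pos"],o["orientation"])
E
```

```text
[ 0.47460117 -0.20923686  0.22167318] [-179.92681009   -0.34364768  172.24434931]
```

View pics/w1.png

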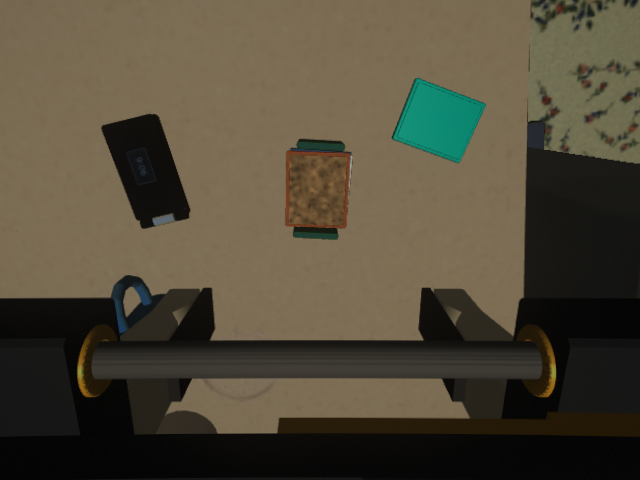

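```bash
python3 - <<'E'
from h import *
w=pickle.load(open("wrist1.pkl","rb"))
crop(w,270,130,370,245,5,"pics/w1c.png")
E
```

```text
(no output)
```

View pics/w1c.png

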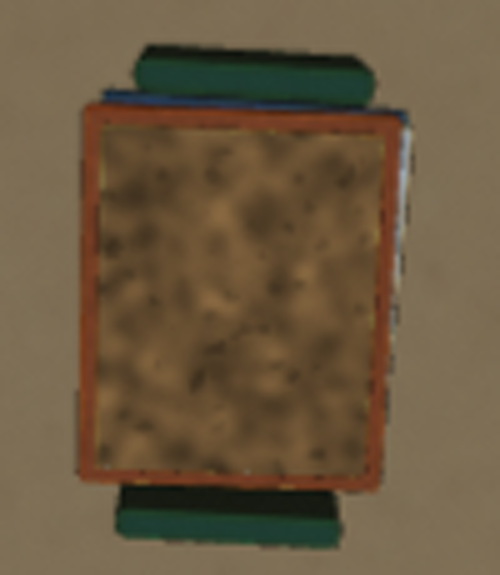

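```bash
python3 - <<'E'
from h import *
w=pickle.load(open("wrist1.pkl","rb"));t=pickle.load(open("top1.pkl","rb"))
def f(s,pts,off,k,z): return np.array([onz(s,(x+.5)/k-.5+off[0],(y+.5)/k-.5+off[1],z) for x,y in pts])
def rep(P):
    print(P[:,:2].round(4).tolist(),"ctr",P.mean(0).round(4), "ed",np.linalg.norm(P-np.roll(P,-1,0),axis=1).round(4))
    for a,b in((0,1),(3,2),(1,2),(0,3)):
        d=P[b]-P[a];print(np.degrees(np.arctan2(d[1],d[0])).round(2))
print("wrist coaster");rep(f(w,[(84,104),(404,115),(378,490),(80,480)],(270,130),5,.031))
print("top coaster z.031");rep(f(t,[(541,89),(661,116),(641,208),(524,178)],(380-100,235),4,.031))
crop(t,180,220,290,340,6,"pics/t1c.png");crop(t,390,240,480,310,8,"pics/t1d.png")
crop(pickle.load(open("side0.pkl","rb")),260,150,335,205,10,"pics/s0c.png")
E
```

```text
wrist coaster
[[0.4923, -0.259], [0.4397, -0.2503], [0.4511, -0.1864], [0.5028, -0.1951]] ctr [ 0.4715 -0.2227  0.031 ] ed [0.0533 0.0648 0.0524 0.0647]
170.59
170.48
79.93
80.67
top coaster z.031
[[0.5022, -0.1923], [0.4906, -0.2577], [0.4393, -0.2469], [0.4524, -0.1837]] ctr [ 0.4712 -0.2202  0.031 ] ed [0.0664 0.0524 0.0645 0.0506]
-100.05
-101.65
168.1
170.21
```

View pics/t1d.png

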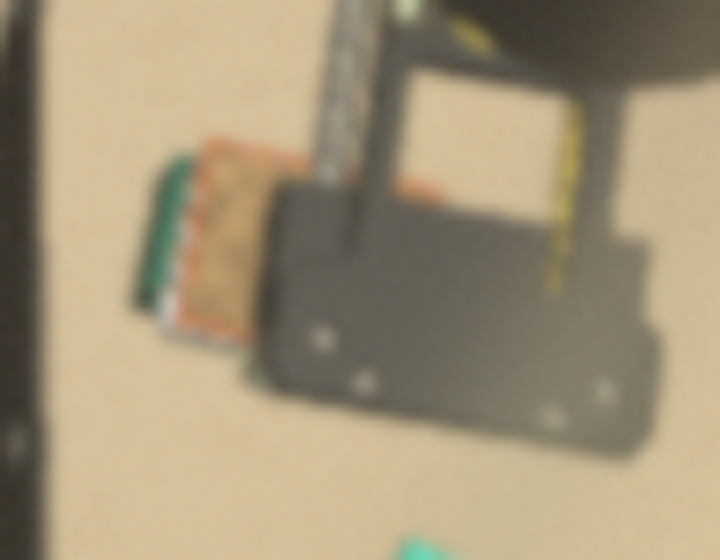

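View pics/t1c.png

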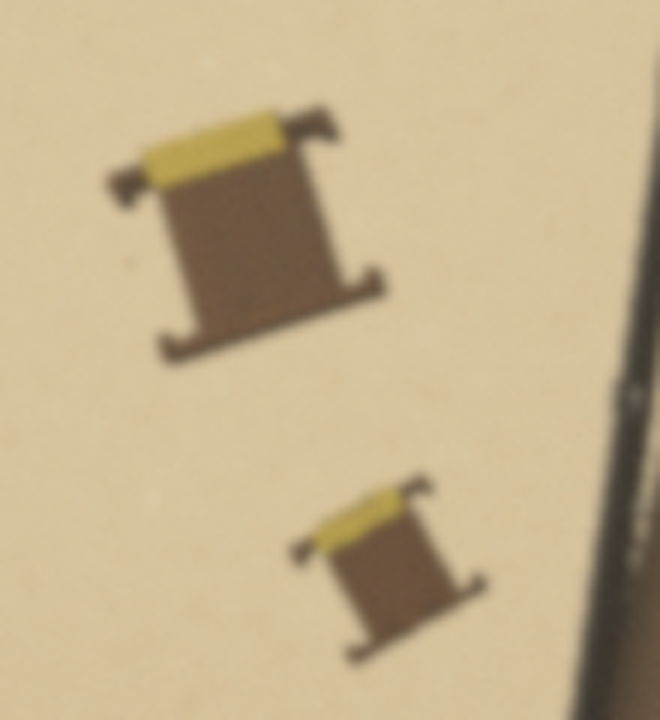

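>>> send_rows([
  [0, [-0.0132, -0.052, 0], [0, 0, -0.0047]],
  [0, [0, 0, -0.14], [0, 0, 0]],
  [0, [0, 0, -0.14], [0, 0, 0]],
  [0, [0, 0, -0.14], [0, 0, 0]],
  [0, [0, 0, -0.1], [0, 0, 0]],
  [0, [0, 0, 0], [0, 0, 0]],
])

```text
clock: 1.95
tool_pos: [0.4666, -0.2324, 0.0891]
orientation: [-179.9, -0.2, 169.3]
force: [-1.4, 0.3, 0.8]
opening: 0.0875
```

>>> send_rows([
  [0, [0.019, 0.041, 0], [0, 0, 0.0033]],
  [0, [0, 0, 0], [0, 0, 0]],
  [0, [0, 0, 0], [0, 0, 0]],
])

```text
clock: 2.25
tool_pos: [0.4716, -0.225, 0.0915]
orientation: [-179.8, -0.1, 170.3]
force: [0.2, 0.3, -0.4]
opening: 0.0877
```

```bash
python3 - <<'E'
from plant import sensors
for _ in range(3):
  o=sensors.get_obs();print(o["clock"],o["tool_pos"],o["orientation"],o["force"])
E
```

```text
2.25 [ 0.47156573 -0.22496212  0.09152572] [-1.79830929e+02 -7.86813449e-02  1.70250462e+02] [ 0.23594364  0.25527299 -0.38120228]
2.25 [ 0.47156573 -0.22496212  0.09152572] [-1.79830929e+02 -7.86813449e-02  1.70250462e+02] [ 0.23594364  0.25527299 -0.38120228]
2.25 [ 0.47156573 -0.22496212  0.09152572] [-1.79830929e+02 -7.86813449e-02  1.70250462e+02] [ 0.23594364  0.25527299 -0.38120228]
```

>>> send_rows([
  [0, [0, 0.012, -0.1], [0, 0, 0]],
  [0, [0, 0, -0.1], [0, 0, 0]],
  [0, [0, 0, -0.08], [0, 0, 0]],
  [0, [0, 0, 0], [0, 0, 0]],
  [0, [0, 0, 0], [0, 0, 0]],
])

```text
clock: 2.75
tool_pos: [0.4772, -0.2231, 0.0271]
orientation: [-179.8, 0.7, 170.3]
force: [0.3, 0.4, 0.8]
opening: 0.0876
```

```bash
python3 - <<'E'
from h import *
from plant import sensors,snapshot
for _ in range(5):
  s=snapshot("wrist")
  o=sensors.get_obs();print(o["clock"],o["tool_pos"].round(4),o["orientation"].round(2),s["xyz"].round(4),o["joint_pos"].round(2))
cv2.imwrite("pics/w2.png",s["color"]);pickle.dump(s,open("wrist2.pkl","wb"))
E
```

```text
2.8 [ 0.4772 -0.2231  0.0272] [-179.85    0.73  170.26] [ 0.4602 -0.301   0.1837] [ -3.53  19.03 -32.53   0.37 -37.73  -6.5 ]
2.85 [ 0.4773 -0.2231  0.0273] [-179.86    0.76  170.26] [ 0.4602 -0.301   0.1838] [ -3.53  19.01 -32.53   0.37 -37.72  -6.51]
2.9 [ 0.4773 -0.223   0.0273] [-179.86    0.77  170.26] [ 0.4602 -0.301   0.1839] [ -3.52  19.01 -32.54   0.37 -37.7   -6.51]
2.95 [ 0.4772 -0.223   0.0272] [-179.86    0.77  170.26] [ 0.4602 -0.301   0.1839] [ -3.52  19.01 -32.56   0.36 -37.69  -6.51]
3.0 [ 0.4771 -0.223   0.027 ] [-179.86    0.76  170.25] [ 0.4601 -0.301   0.1837] [ -3.52  19.02 -32.57   0.35 -37.67  -6.51]
```

View pics/w2.png

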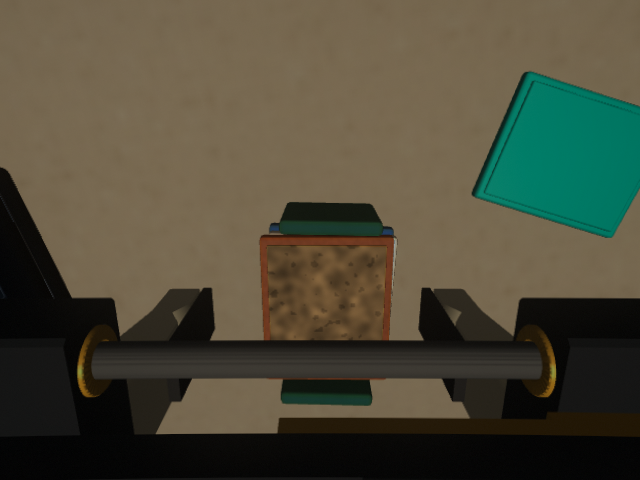

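>>> send_rows([
  [0, [-0.0232, 0.003, 0], [0, 0.0021, 0]],
  [0, [0, 0, -0.04], [0, 0, 0]],
  [0, [0, 0, -0.03], [0, 0, 0]],
  [0, [0, 0, 0], [0, 0, 0]],
  [0, [0, 0, 0], [0, 0, 0]],
])

```text
clock: 3.5
tool_pos: [0.4711, -0.2222, 0.0089]
orientation: [-179.7, 0.0, 170.3]
force: [-0.6, -0.1, 0.1]
opening: 0.0877
```

>>> send_rows([
  [0, [0, 0, -0.02], [0, 0, 0]],
  [0, [0, 0, 0], [0, 0, 0]],
  [1, [0, 0, 0], [0, 0, 0]],
  [1, [0, 0, 0], [0, 0, 0]],
  [1, [0, 0, 0], [0, 0, 0]],
  [1, [0, 0, 0], [0, 0, 0]],
  [1, [0, 0, 0], [0, 0, 0]],
  [1, [0, 0, 0], [0, 0, 0]],
])

```text
clock: 4.3
tool_pos: [0.4714, -0.2222, 0.0036]
orientation: [-179.7, 0.0, 170.3]
force: [-0.4, -0.1, -1.0]
opening: 0.0537
```

>>> send_rows([
  [1, [0, 0, 0.04], [0, 0, 0]],
  [1, [0, 0, 0.06], [0, 0, 0]],
  [1, [0, 0, 0.08], [0, 0, 0]],
  [1, [0, 0, 0.08], [0, 0, 0]],
  [1, [0, 0, 0.04], [0, 0, 0]],
  [1, [0, 0, 0], [0, 0, 0]],
])

```text
clock: 4.9
tool_pos: [0.4699, -0.2221, 0.0831]
orientation: [-179.7, -0.1, 170.2]
force: [0.1, -0.1, -1.5]
opening: 0.0538
```

```bash
python3 - <<'E'
from h import *
from plant import sensors,snapshot
s=snapshot("side")
o=sensors.get_obs();print(o["clock"],o["tool_pos"].round(4),o["orientation"].round(2),o["opening"])
crop(s,200,200,460,400,3,"pics/s3.png");pickle.dump(s,open("side3.pkl","wb"))
E
```

```text
4.95 [ 0.4695 -0.222   0.0824] [-1.7973e+02 -1.2000e-01  1.7024e+02] 0.05391753515873628
```

View pics/s3.png

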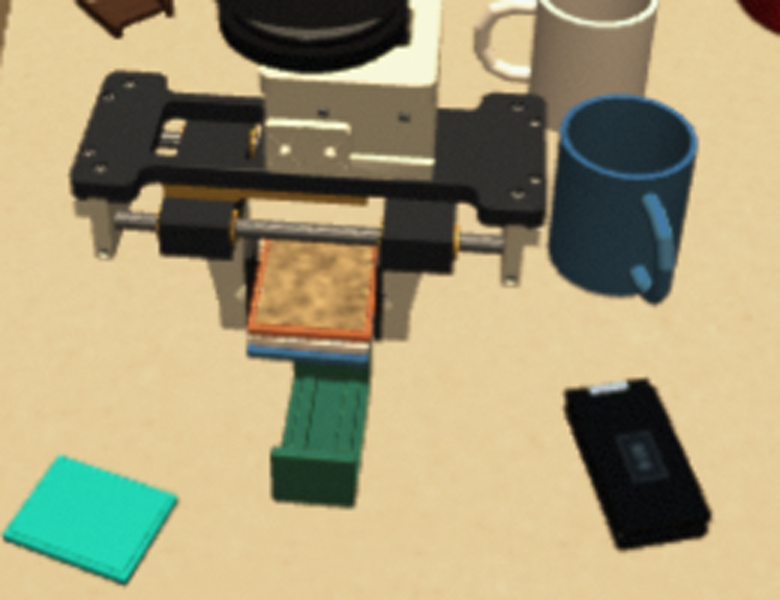

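```bash
cat > cad.py <<'E'
from h import *
def pts(x,y,th):
    c,s_=np.cos(th),np.sin(th)
    # local model points (x,y,z) caddy frame
    L=np.array([[-36,42.5,17],[-36,-42.5,17],[20,25,41],[20,-25,41],[36,25,41],[36,-25,41],[36,42.5,24],[36,-42.5,24]])/1000
    return np.c_[x+c*L[:,0]-s_*L[:,1],y+s_*L[:,0]+c*L[:,1],L[:,2]]
E
python3 - <<'E'
from cad import *
from scipy.optimize import least_squares
t=pickle.load(open("top1.pkl","rb"))
obs=np.array([(172,364),(388,292),(163,190),(290,151),(140,150),(276,110),(105,178),(326,103)],float)
obs=(obs+.5)/6-.5+[180,220]
f=lambda p:(proj(t,pts(*p))-obs).ravel()
r=least_squares(f,[.485,.235,.3]);print(r.x[:2],np.degrees(r.x[2]),(r.fun.reshape(-1,2)).round(2).tolist())
E
```

```text
[0.4784142  0.23269728] 22.315604898560473 [[-0.8, 0.07], [0.39, -0.58], [-1.08, 0.5], [-0.13, -0.4], [0.65, 0.4], [0.05, -0.29], [0.38, 0.07], [0.55, 0.23]]
```

>>> send_rows([
  [1, [0, 0.06, 0], [0, 0, 0.006]],
  [1, [0, 0.12, 0], [0, 0, 0.0125]],
  [1, [0, 0.12, 0], [0, 0, 0.0125]],
  [1, [0, 0.12, 0], [0, 0, 0.0125]],
  [1, [0, 0.12, 0], [0, 0, 0.0125]],
  [1, [0, 0.12, 0], [0, 0, 0.0125]],
  [1, [0, 0.1, 0], [0, 0, 0.0125]],
  [1, [0, 0.04, 0], [0, 0, 0.006]],
  [1, [0, 0, 0], [0, 0, 0]],
  [1, [0, 0, 0], [0, 0, 0]],
])

```text
clock: 5.95
tool_pos: [0.4629, -0.0162, 0.0737]
orientation: [-179.8, -0.9, -157.4]
force: [0.4, 0.5, -0.9]
opening: 0.0537
```

The pile hangs 6 mm above the fingertips, so it can't be set down on the worktop without dropping. I'll put it back in the cradle and regrip higher.

>>> send_rows([
  [1, [0, -0.06, 0.04], [0, 0, -0.006]],
  [1, [0, -0.12, 0.02], [0, 0, -0.0125]],
  [1, [0, -0.12, 0], [0, 0, -0.0125]],
  [1, [0, -0.12, 0], [0, 0, -0.0125]],
  [1, [0, -0.12, 0], [0, 0, -0.0125]],
  [1, [0, -0.12, 0], [0, 0, -0.0125]],
  [1, [0, -0.1, 0], [0, 0, -0.0125]],
  [1, [0, -0.04, 0], [0, 0, -0.006]],
  [1, [0, 0, 0], [0, 0, 0]],
  [1, [0, 0, 0], [0, 0, 0]],
  [1, [0, 0, 0], [0, 0, 0]],
])

```text
clock: 7.05
tool_pos: [0.4571, -0.2317, 0.0858]
orientation: [-179.8, -1.3, 168.9]
force: [-0.8, -0.7, -1.4]
opening: 0.054
```

>>> send_rows([
  [1, [0.03, 0.02, 0], [-0.0004, -0.0018, 0.002]],
  [1, [0.027, 0.018, 0], [-0.0003, -0.0017, 0.002]],
  [1, [0, 0, 0], [0, 0, 0]],
  [1, [0, 0, 0], [0, 0, 0]],
])

```text
clock: 7.45
tool_pos: [0.4734, -0.2189, 0.0861]
orientation: [-179.8, 0.2, 170.8]
force: [-0.2, -0.0, -1.7]
opening: 0.0539
```

>>> send_rows([
  [1, [-0.007, -0.013, 0], [0, 0, -0.001]],
  [1, [0, 0, -0.06], [0, 0, 0]],
  [1, [0, 0, -0.06], [0, 0, 0]],
  [1, [0, 0, -0.03], [0, 0, 0]],
  [1, [0, 0, 0], [0, 0, 0]],
  [1, [0, 0, 0], [0, 0, 0]],
])

```text
clock: 8.05
tool_pos: [0.4719, -0.2225, 0.0486]
orientation: [-179.8, 0.3, 170.4]
force: [0.1, -0.0, -1.6]
opening: 0.0539
```

>>> send_rows([
  [1, [0, 0, -0.04], [0, 0.0008, 0]],
  [1, [0, 0, -0.04], [0, 0, 0]],
  [1, [0, 0, -0.03], [0, 0, 0]],
  [1, [0, 0, 0], [0, 0, 0]],
  [1, [0, 0, 0], [0, 0, 0]],
])

```text
clock: 8.55
tool_pos: [0.4726, -0.2227, 0.0196]
orientation: [-179.7, 0.0, 170.4]
force: [0.6, 0.8, -1.4]
opening: 0.0535
```

>>> send_rows([
  [1, [-0.003, 0.001, -0.03], [0, 0, 0]],
  [1, [0, 0, -0.02], [0, 0, 0]],
  [1, [0, 0, 0], [0, 0, 0]],
  [1, [0, 0, 0], [0, 0, 0]],
])

```text
clock: 8.95
tool_pos: [0.472, -0.2225, 0.0063]
orientation: [-179.7, 0.1, 170.4]
force: [-0.2, -0.1, -0.4]
opening: 0.0541
```

```bash
python3 - <<'E'
from h import *
from plant import sensors,snapshot
s=snapshot("side")
o=sensors.get_obs();print(o["clock"],o["tool_pos"].round(4),o["orientation"].round(2),o["opening"],o["force"])
crop(s,250,260,380,380,5,"pics/s4.png")
E
```

```text
9.0 [ 0.472  -0.2225  0.0063] [-1.7971e+02  7.0000e-02  1.7041e+02] 0.053730069539816 [ 1.05556936 -0.59332975 -1.25258817]
```

View pics/s4.png

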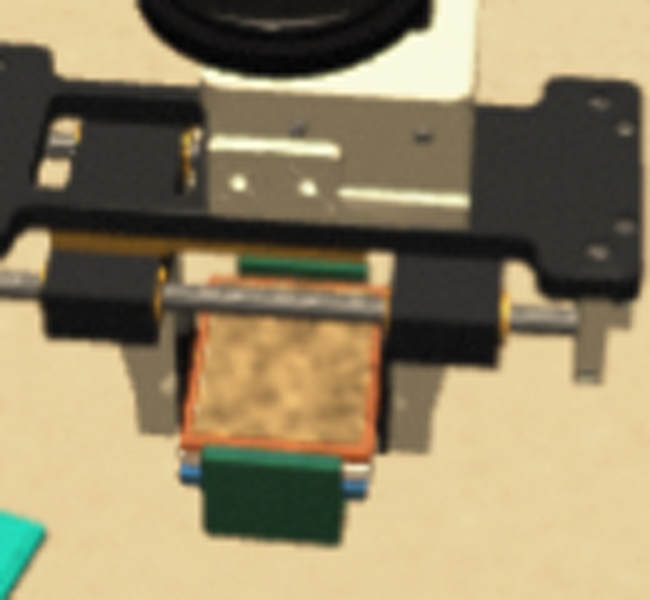

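>>> send_rows([
  [1, [0, 0, -0.009], [0, 0, 0]],
  [1, [0, 0, 0], [0, 0, 0]],
  [0.25, [0, 0, 0], [0, 0, 0]],
  [0.25, [0, 0, 0], [0, 0, 0]],
  [0.25, [0, 0, 0], [0, 0, 0]],
  [0.25, [0, 0, 0.034], [0, 0, 0]],
  [0.25, [0, 0, 0], [0, 0, 0]],
  [0.25, [0, 0, 0], [0, 0, 0]],
])

```text
clock: 9.8
tool_pos: [0.4733, -0.2227, 0.0145]
orientation: [-179.7, 0.2, 170.4]
force: [-0.0, -1.0, 0.2]
opening: 0.0657
```

>>> send_rows([
  [0.25, [-0.006, 0, -0.012], [0, 0, 0]],
  [0.25, [0, 0, 0], [0, 0, 0]],
])

```text
clock: 10.0
tool_pos: [0.4719, -0.2227, 0.0116]
orientation: [-179.7, 0.3, 170.4]
force: [-0.2, -0.0, -0.0]
opening: 0.0658
```

```bash
python3 - <<'E'
from h import *
from plant import sensors,snapshot
s=snapshot("side")
o=sensors.get_obs();print(o["clock"],o["tool_pos"].round(4),o["orientation"].round(2),o["opening"],o["force"])
crop(s,250,260,380,380,5,"pics/s5.png")
E
```

```text
10.05 [ 0.4721 -0.2227  0.0118] [-179.71    0.3   170.44] 0.06577274707934261 [0.22616836 0.19215716 0.69084422]
```

View pics/s5.png

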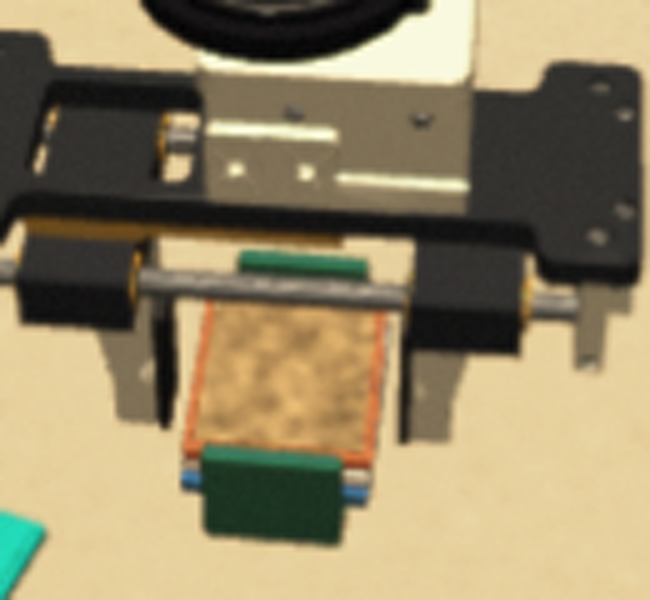

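The pile sits flat in the cradle and the open fingers are now higher. I close them and lift.

>>> send_rows([
  [1, [0, 0, 0], [0, 0, 0]],
  [1, [0, 0, 0], [0, 0, 0]],
  [1, [0, 0, 0], [0, 0, 0]],
  [1, [0, 0, 0], [0, 0, 0]],
  [1, [0, 0, 0], [0, 0, 0]],
])

```text
clock: 10.55
tool_pos: [0.472, -0.2227, 0.0116]
orientation: [-179.7, 0.3, 170.5]
force: [0.2, 0.3, 0.9]
opening: 0.0538
```

```bash
python3 - <<'E'
from plant import sensors
o=sensors.get_obs();print(o["tool_pos"],o["opening"])
E
```

```text
[ 0.47203184 -0.22274222  0.01155623] 0.05377649724742341
```

>>> send_rows([
  [1, [0, 0, 0.03], [0, 0, 0]],
  [1, [0, 0, 0.05], [0, 0, 0]],
  [1, [0, 0, 0.06], [0, 0, 0]],
  [1, [0, 0, 0.06], [0, 0, 0]],
  [1, [0, 0, 0.03], [0, 0, 0]],
  [1, [0, 0, 0], [0, 0, 0]],
])

```text
clock: 11.15
tool_pos: [0.4705, -0.2225, 0.0718]
orientation: [-179.7, 0.1, 170.4]
force: [-0.3, 0.1, -2.0]
opening: 0.054
```

>>> send_rows([
  [1, [0, 0.05, 0], [0, 0, 0.005]],
  [1, [0, 0.1, 0], [0, 0, 0.011]],
  [1, [0, 0.12, 0], [0, 0, 0.0125]],
  [1, [0, 0.12, 0], [0, 0, 0.0125]],
  [1, [0, 0.12, 0], [0, 0, 0.0125]],
  [1, [0, 0.12, 0], [0, 0, 0.0125]],
  [1, [0, 0.1, 0], [0, 0, 0.0125]],
  [1, [0, 0.06, 0], [0, 0, 0.008]],
  [1, [0, 0.02, 0], [0, 0, 0]],
  [1, [0, 0, 0], [0, 0, 0]],
  [1, [0, 0, 0], [0, 0, 0]],
])

```text
clock: 12.25
tool_pos: [0.464, -0.0091, 0.0657]
orientation: [-179.8, -0.4, -156.7]
force: [0.2, -0.2, -1.5]
opening: 0.0537
```

```bash
python3 - <<'E'
from h import *
from plant import sensors,snapshot
s=snapshot("side")
o=sensors.get_obs();print(o["clock"],o["tool_pos"].round(4),o["orientation"].round(2),o["opening"],o["force"])
crop(s,220,160,430,300,3.5,"pics/s6.png")
E
```

```text
12.3 [ 0.464  -0.0094  0.0657] [-179.79   -0.41 -156.77] 0.05410480705321318 [ 0.00714171  0.05604199 -1.67745815]
```

View pics/s6.png

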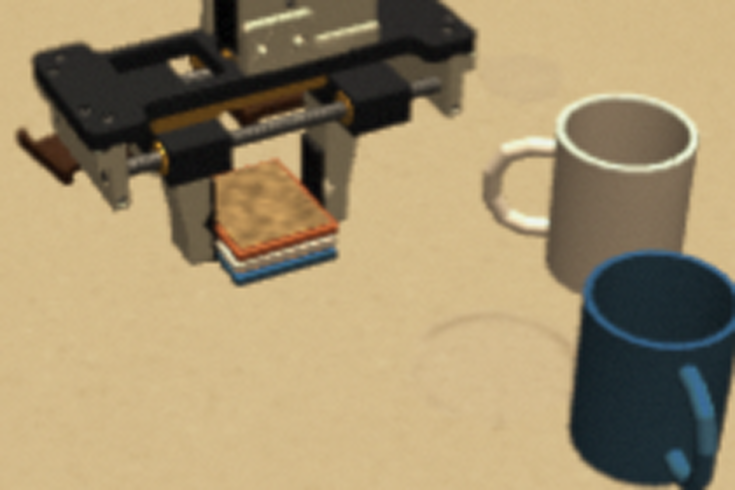

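>>> send_rows([
  [1, [0, 0, -0.05], [0.0005, -0.001, 0]],
  [1, [0, 0, -0.07], [0, 0, 0]],
  [1, [0, 0, -0.06], [0, 0, 0]],
  [1, [0, 0, -0.03], [0, 0, 0]],
  [1, [0, 0, 0], [0, 0, 0]],
  [1, [0, 0, 0], [0, 0, 0]],
])

```text
clock: 12.9
tool_pos: [0.4642, -0.0131, 0.0119]
orientation: [-179.8, 0.0, -157.2]
force: [0.7, -0.0, -1.1]
opening: 0.0538
```

>>> send_rows([
  [1, [0, 0, -0.02], [0, 0, 0]],
  [1, [0, 0, -0.01], [0, 0, 0]],
  [1, [0, 0, -0.004], [0, 0, 0]],
  [1, [0, 0, 0], [0, 0, 0]],
  [1, [0, 0, 0], [0, 0, 0]],
])

```text
clock: 13.4
tool_pos: [0.4656, -0.0128, 0.0044]
orientation: [-179.8, 0.2, -157.3]
force: [0.4, -0.3, -0.9]
opening: 0.0537
```

>>> send_rows([
  [1, [0, 0, -0.006], [0, 0, 0]],
  [1, [0, 0, -0.004], [0, 0, 0]],
  [1, [0, 0, 0], [0, 0, 0]],
  [1, [0, 0, 0], [0, 0, 0]],
])

```text
clock: 13.8
tool_pos: [0.4658, -0.0126, 0.002]
orientation: [-179.8, 0.3, -157.2]
force: [0.0, -0.0, -1.2]
opening: 0.0537
```

>>> send_rows([
  [1, [0, 0, -0.003], [0, 0, 0]],
  [1, [0, 0, 0], [0, 0, 0]],
  [0, [0, 0, 0], [0, 0, 0]],
  [0, [0, 0, 0], [0, 0, 0]],
  [0, [0, 0, 0], [0, 0, 0]],
  [0, [0, 0, 0], [0, 0, 0]],
])

```text
clock: 14.4
tool_pos: [0.4665, -0.0124, 0.0018]
orientation: [-179.8, 0.3, -157.2]
force: [-0.4, 1.0, 0.2]
opening: 0.0803
```

>>> send_rows([
  [0, [0, 0, 0.05], [0, 0, 0]],
  [0, [0, 0, 0.1], [0, 0, 0]],
  [0, [0, 0, 0.15], [0, 0, 0]],
  [0, [0, 0, 0.12], [0, 0, -0.01]],
  [0, [0, 0, 0.05], [0, 0, -0.022]],
  [0, [0, 0, 0], [0, 0, -0.022]],
  [0, [0, 0, 0], [0, 0, -0.022]],
  [0, [0, 0, 0], [0, 0, -0.022]],
  [0, [0, 0, 0], [0, 0, -0.022]],
  [0, [0, 0, 0], [0, 0, -0.022]],
  [0, [0, 0, 0], [0, 0, -0.022]],
  [0, [0, 0, 0], [0, 0, -0.022]],
])

```text
clock: 15.6
tool_pos: [0.4652, -0.013, 0.1248]
orientation: [180.0, 0.3, 133.3]
force: [-0.6, -0.3, 0.5]
opening: 0.0874
```

>>> send_rows([
  [0, [0, 0, 0], [0, 0, -0.02]],
  [0, [0, 0, 0.04], [0, 0, -0.02]],
  [0, [0, 0, 0.04], [0, 0, -0.01]],
  [0, [0, 0, 0], [0, 0, 0]],
  [0, [0, 0, 0], [0, 0, 0]],
])

```text
clock: 16.1
tool_pos: [0.4643, -0.0133, 0.1446]
orientation: [-179.9, 0.3, 114.3]
force: [0.6, 0.6, 0.1]
opening: 0.088
```

```bash
python3 - <<'E'
from h import *
from plant import sensors,snapshot
s=snapshot("wrist");pickle.dump(s,open("wrist7.pkl","wb"))
cv2.imwrite("pics/w7.png",s["color"])
s=snapshot("side");pickle.dump(s,open("side7.pkl","wb"));crop(s,260,180,400,300,5,"pics/s7.png")
o=sensors.get_obs();print(o["clock"],o["tool_pos"].round(4),o["orientation"].round(2))
E
```

```text
16.2 [ 0.4642 -0.0133  0.1445] [-179.93    0.3   114.33]
```

View pics/w7.png

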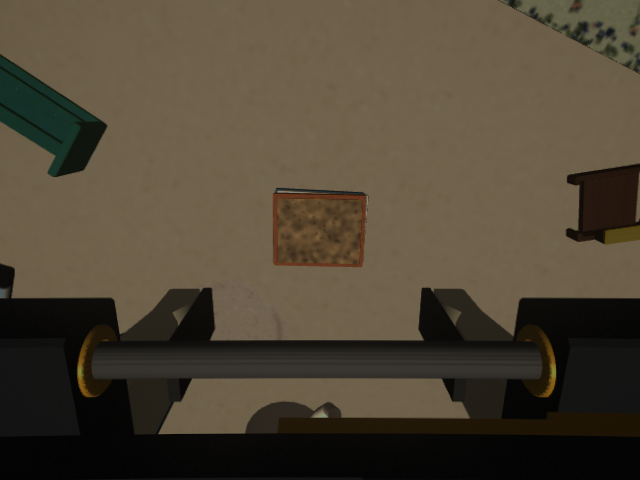

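View pics/s7.png

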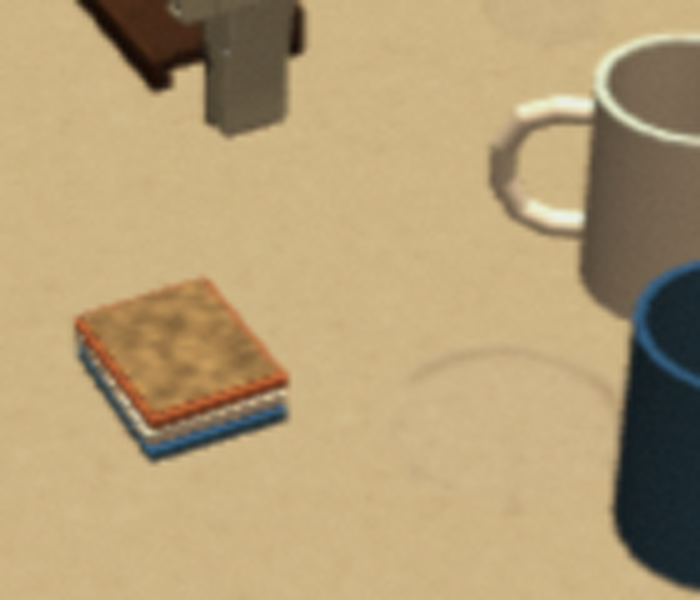

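```bash
python3 - <<'E'
from h import *
w=pickle.load(open("wrist7.pkl","rb"))
crop(w,260,180,380,275,6,"pics/w7c.png")
E
```

```text
(no output)
```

View pics/w7c.png

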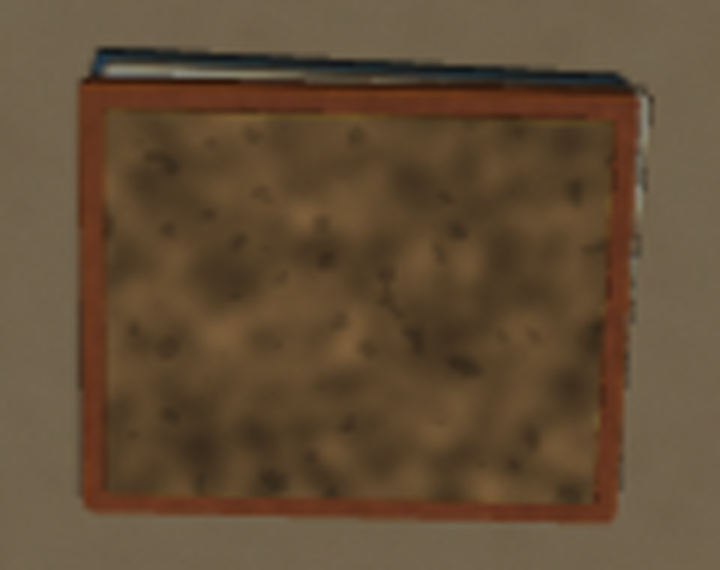

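```bash
python3 - <<'E'
from h import *
w=pickle.load(open("wrist7.pkl","rb"))
P=np.array([onz(w,(x+.5)/6-.5+260,(y+.5)/6-.5+180,.021) for x,y in [(80,84),(638,92),(614,521),(86,511)]])
print(P.round(4).tolist(),P.mean(0),np.linalg.norm(P-np.roll(P,-1,0),axis=1))
for a,b in((0,1),(3,2),(1,2),(0,3)):
    d=P[b]-P[a];print(np.degrees(np.arctan2(d[1],d[0])).round(2))
E
```

```text
[[0.4515, -0.0521, 0.021], [0.4258, 0.0069, 0.021], [0.4744, 0.0277, 0.021], [0.4997, -0.0313, 0.021]] [ 0.46282975 -0.01218716  0.021     ] [0.06435324 0.05286198 0.06423511 0.05256129]
113.53
113.26
23.18
23.31
```

>>> send_rows([
  [0, [0.005, 0.009, -0.08], [0, 0, -0.0028]],
  [0, [0, 0, -0.12], [0, 0, 0]],
  [0, [0, 0, -0.12], [0, 0, 0]],
  [0, [0, 0, -0.08], [0, 0, 0]],
  [0, [0, 0, -0.03], [0, 0, 0]],
  [0, [0, 0, 0], [0, 0, 0]],
  [0, [0, 0, 0], [0, 0, 0]],
])

```text
clock: 16.9
tool_pos: [0.4654, -0.0112, 0.0331]
orientation: [-180.0, 0.3, 113.8]
force: [-0.1, -0.7, -0.0]
opening: 0.088
```

>>> send_rows([
  [0, [0, 0, -0.05], [0.0008, 0.0003, -0.0012]],
  [0, [0, 0, -0.04], [0, 0, 0]],
  [0, [0, 0, -0.02], [0, 0, 0]],
  [0, [0, 0, 0], [0, 0, 0]],
  [0, [0, 0, 0], [0, 0, 0]],
])

```text
clock: 17.4
tool_pos: [0.4674, -0.0106, 0.0057]
orientation: [179.7, 0.0, 113.3]
force: [0.2, 0.5, -0.6]
opening: 0.088
```

>>> send_rows([
  [0, [-0.008, -0.002, -0.01], [0, 0, 0]],
  [0, [0, 0, -0.004], [0, 0, 0]],
  [0, [0, 0, 0], [0, 0, 0]],
])

```text
clock: 17.7
tool_pos: [0.4655, -0.011, 0.0025]
orientation: [179.7, 0.0, 113.3]
force: [-0.4, -0.4, 0.6]
opening: 0.0874
```

>>> send_rows([
  [1, [0, 0, 0], [0, 0, 0]],
  [1, [0, 0, 0], [0, 0, 0]],
  [1, [0, 0, 0], [0, 0, 0]],
  [1, [0, 0, 0], [0, 0, 0]],
  [1, [0, 0, 0], [0, 0, 0]],
])

```text
clock: 18.2
tool_pos: [0.4658, -0.0109, 0.0028]
orientation: [179.6, 0.0, 113.3]
force: [0.1, -0.3, -1.1]
opening: 0.066
```

>>> send_rows([
  [1, [0, 0, 0.03], [0, 0, 0]],
  [1, [0, 0, 0.08], [0, 0, 0]],
  [1, [0, 0, 0.1], [0, 0, 0]],
  [1, [0, 0, 0.1], [0, 0, 0]],
  [1, [0, 0, 0.1], [0, 0, 0]],
  [1, [0, 0, 0.05], [0, 0, 0]],
  [1, [0, 0, 0], [0, 0, 0]],
  [1, [0, 0, 0], [0, 0, 0]],
])

```text
clock: 19.0
tool_pos: [0.4631, -0.0118, 0.1241]
orientation: [179.8, -0.0, 113.3]
force: [-0.5, -0.5, -2.9]
opening: 0.066
```

```bash
python3 - <<'E'
from h import *
from plant import sensors,snapshot
s=snapshot("wrist");pickle.dump(s,open("wrist8.pkl","wb"))
cv2.imwrite("pics/w8.png",s["color"])
s=snapshot("side");pickle.dump(s,open("side8.pkl","wb"));crop(s,240,140,400,270,5,"pics/s8.png")
o=sensors.get_obs();print(o["clock"],o["tool_pos"].round(4),o["orientation"].round(2),o["opening"],o["force"])
E
```

```text
19.1 [ 0.4629 -0.0119  0.1235] [ 1.7986e+02 -1.0000e-02  1.1331e+02] 0.06581630308274142 [-1.04643349 -0.24486982 -0.76967469]
```

View pics/w8.png

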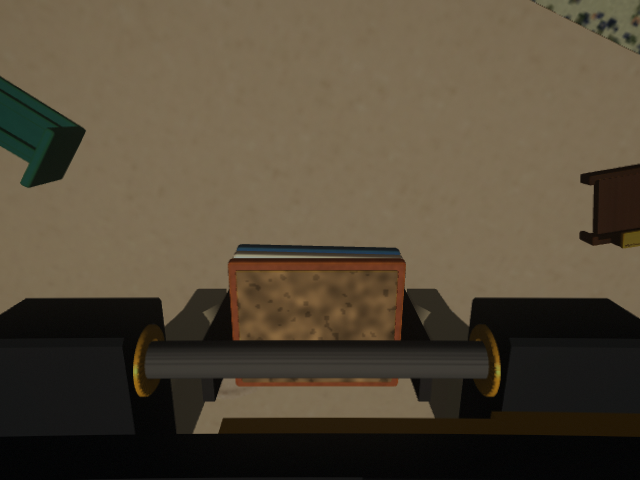

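View pics/s8.png

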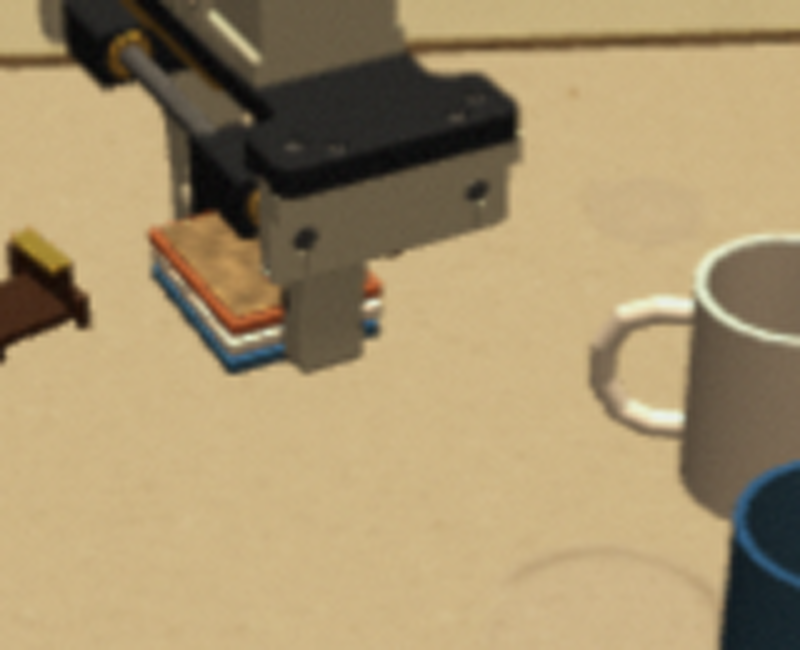

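```bash
python3 - <<'E'
from h import *
w=pickle.load(open("wrist8.pkl","rb"))
tcp=np.array([.4629,-.0119,.1235]);Rt=R.from_euler('xyz',[180,0,113.3],degrees=True)
P=np.array([onz(w,u,v,tcp[2]+.0183) for u,v in [(229,259),(405,259),(397,385),(235,385)]])
L=Rt.inv().apply(P-tcp);print((L*1000).round(1),(L.mean(0)*1000).round(1))
E
```

```text
[[-30.8 -30.8 -18.3]
 [ 32.4 -30.7 -18.3]
 [ 32.5  22.4 -18.3]
 [-31.7  22.3 -18.3]] [  0.6  -4.2 -18.3]
```

>>> send_rows([
  [1, [0.02, 0.06, 0.06], [0, 0, 0]],
  [1, [0.044, 0.14, 0.06], [0, 0, 0]],
  [1, [0.044, 0.14, 0.06], [0, 0, 0]],
  [1, [0.044, 0.14, 0.06], [0, 0, 0]],
  [1, [0.044, 0.14, 0.05], [0, 0, 0]],
  [1, [0.044, 0.14, 0.04], [0, 0, 0]],
  [1, [0.044, 0.14, 0.02], [0, 0, 0]],
  [1, [0.044, 0.14, 0], [0, 0, 0]],
  [1, [0.02, 0.06, 0], [0, 0, 0]],
  [1, [0, 0, 0], [0, 0, 0]],
  [1, [0, 0, 0], [0, 0, 0]],
])

```text
clock: 20.2
tool_pos: [0.5448, 0.2709, 0.1991]
orientation: [-178.6, 0.2, 113.1]
force: [-0.2, -0.4, -2.2]
opening: 0.0655
```

```bash
python3 - <<'E'
from h import *
from plant import sensors,snapshot
s=snapshot("wrist");pickle.dump(s,open("wrist9.pkl","wb"))
cv2.imwrite("pics/w9.png",s["color"])
o=sensors.get_obs();print(o["clock"],o["tool_pos"].round(4),o["orientation"].round(2),o["opening"],o["force"])
E
```

```text
20.25 [0.5448 0.2707 0.1991] [-178.63    0.19  113.09] 0.06578222281752777 [-0.10976739  0.31407718 -2.24296635]
```

View pics/w9.png

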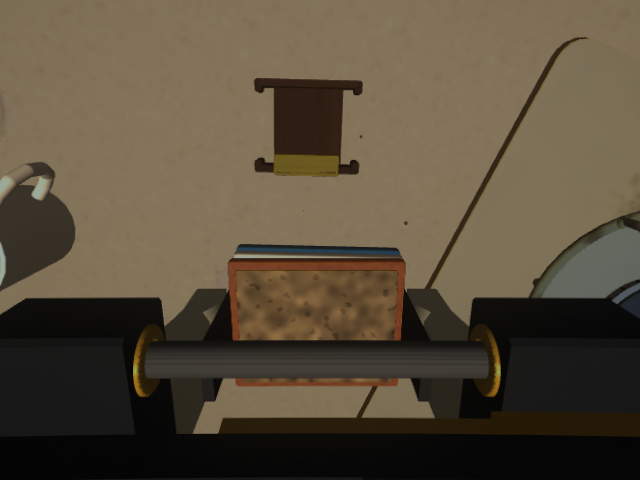

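```bash
python3 - <<'E'
from h import *
w=pickle.load(open("wrist9.pkl","rb"))
crop(w,245,68,375,188,6,"pics/w9c.png")
E
```

```text
(no output)
```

View pics/w9c.png

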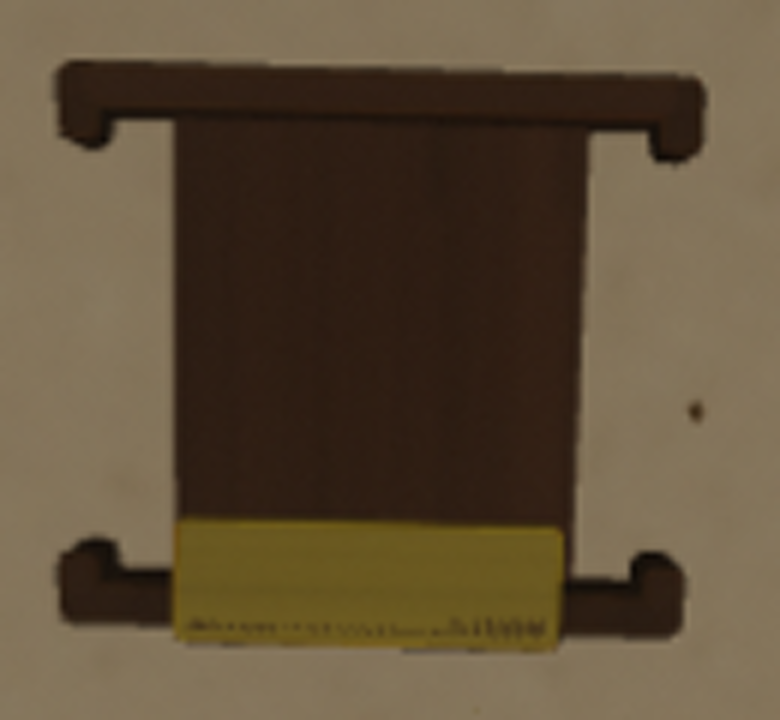

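```bash
python3 - <<'E'
from cad import *
from scipy.optimize import least_squares
w=pickle.load(open("wrist9.pkl","rb"))
obs=np.array([(705,74),(57,59),(564,528),(176,518),(560,651),(172,641),(684,638),(57,625)],float)
obs=(obs+.5)/6-.5+[245,68]
f=lambda p:(proj(w,pts(*p[:3])+[0,0,p[3] if len(p)>3 else 0])-obs).ravel()
r=least_squares(f,[.485,.235,.3]);print(r.x[:2],np.degrees(r.x[2]),(r.fun.reshape(-1,2)).round(2).tolist())
r=least_squares(f,[.485,.235,.3,0]);print(r.x[:2],np.degrees(r.x[2]),r.x[3],(r.fun.reshape(-1,2)).round(2).tolist())
tcp=np.array([.5448,.2707,.1991]);Rt=R.from_euler('xyz',[-178.63,.19,113.09],degrees=True)
L=[]
for u,v in [(229,259),(405,259),(397,385),(235,385)]:
    d=Rt.inv().apply(ray(w,u,v));c=Rt.inv().apply(w["xyz"]-tcp);L.append(c+d*(-.0183-c[2])/d[2])
L=np.array(L)*1000;print(L.round(1),L.mean(0).round(1), (Rt.inv().apply(w["xyz"]-tcp)*1e3).round(1))
E
```

```text
[0.47920693 0.23504744] 21.765848935451576 [[0.83, -0.28], [-0.92, -0.48], [0.49, -0.3], [-0.8, -0.2], [0.36, 0.4], [0.02, 0.55], [0.31, 0.42], [-0.29, 0.11]]
[0.47937103 0.23502572] 21.763960768674817 -0.00318290108211021 [[0.29, 0.33], [-0.4, 0.15], [0.17, -0.43], [-0.47, -0.31], [0.05, 0.07], [0.34, 0.23], [-0.18, 0.12], [0.19, -0.16]]
[[-30.5 -30.9 -18.3]
 [ 32.5 -30.9 -18.3]
 [ 32.5  21.8 -18.3]
 [-31.4  21.8 -18.3]] [  0.8  -4.5 -18.3] [   0.7  -81.1 -156.4]
```

View pics/s0c.png

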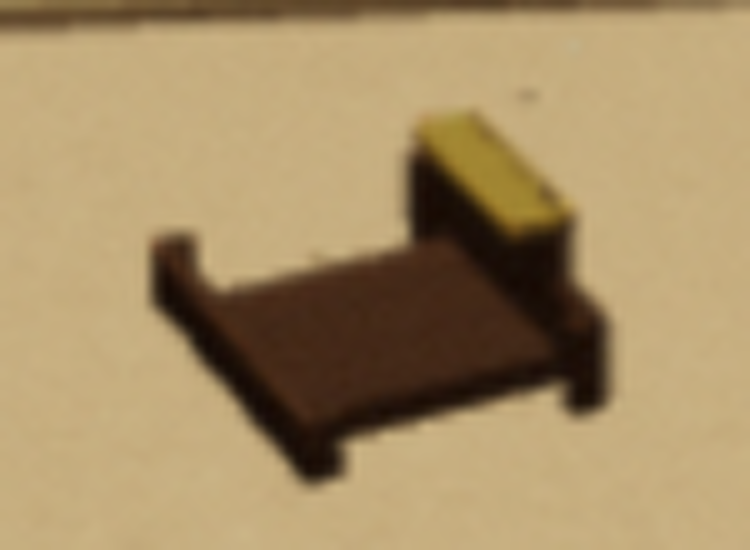

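```bash
python3 - <<'E'
from h import *
from scipy.optimize import least_squares
s=pickle.load(open("side0.pkl","rb"))
M=np.array([[20,25,41],[20,-25,41],[36,25,41],[36,-25,41],[-36,42.5,17],[-36,42.5,0],[-36,-42.5,0]])/1000
obs=np.array([(416,123),(513,231),(478,111),(575,212),(151,238),(153,305),(306,484)],float)
obs=(obs+.5)/10-.5+[260,150]
def W(p):
    c,n=np.cos(p[2]),np.sin(p[2]);return np.c_[p[0]+c*M[:,0]-n*M[:,1],p[1]+n*M[:,0]+c*M[:,1],M[:,2]]
f=lambda p:(proj(s,W(p))-obs).ravel()
r=least_squares(f,[.485,.235,.38]);print(r.x[:2],np.degrees(r.x[2]),(r.fun.reshape(-1,2)).round(2).tolist())
# pile on worktop in side7 crop (260,180,k5): top corners z=.021
s=pickle.load(open("side7.pkl","rb"))
P=np.array([onz(s,(x+.5)/5-.5+260,(y+.5)/5-.5+180,.021) for x,y in [(76,320),(206,277),(288,378),(153,423)]])
print("pile side",P.round(4).tolist(),P.mean(0))
s=pickle.load(open("side0.pkl","rb"))
P=np.array([onz(s,(x+.5)/4-.5+260,(y-300+.5)/4-.5+300,.031) for x,y in [(530-400,366),(673-400,376),(660-400,515),(511-400,505)]])
print("pile cradle side",P.round(4).tolist(),P.mean(0))
E
```

```text
[0.48234717 0.23349993] 20.824104931848673 [[-0.2, -0.01], [-0.23, -0.39], [0.26, -0.33], [0.41, -0.1], [-0.08, -0.08], [0.05, -0.12], [-0.2, 0.88]]
pile side [[0.4301, 0.0037, 0.021], [0.478, 0.0257, 0.021], [0.5031, -0.0349, 0.021], [0.4553, -0.0555, 0.021]] [ 0.4666169  -0.01523838  0.021     ]
pile cradle side [[0.4529, -0.1878, 0.031], [0.5057, -0.197, 0.031], [0.4946, -0.263, 0.031], [0.4432, -0.2546, 0.031]] [ 0.47409229 -0.22558839  0.031     ]
```

>>> send_rows([
  [1, [-0.04, -0.02, -0.04], [-0.0026, 0.0065, -0.0008]],
  [1, [-0.065, -0.033, -0.09], [-0.0026, 0.0065, -0.0008]],
  [1, [-0.065, -0.033, -0.09], [-0.0026, 0.0065, -0.0008]],
  [1, [-0.065, -0.033, -0.09], [-0.0026, 0.0065, -0.0008]],
  [1, [-0.045, -0.025, -0.06], [-0.0026, 0.0065, -0.0008]],
  [1, [-0.02, -0.01, -0.02], [0, 0, 0]],
  [1, [0, 0, 0], [0, 0, 0]],
  [1, [0, 0, 0], [0, 0, 0]],
])

```text
clock: 21.05
tool_pos: [0.4599, 0.2232, 0.0916]
orientation: [-164.5, 0.2, 111.3]
force: [0.4, 0.1, -0.6]
opening: 0.0656
```

>>> send_rows([
  [1, [0.03, 0.026, -0.01], [0.0012, -0.003, 0.0008]],
  [1, [0, 0, -0.04], [0, 0, 0]],
  [1, [0, 0, -0.02], [0, 0, 0]],
  [1, [0, 0, 0], [0, 0, 0]],
  [1, [0, 0, 0], [0, 0, 0]],
])

```text
clock: 21.55
tool_pos: [0.4702, 0.2323, 0.075]
orientation: [-166.2, 0.1, 111.7]
force: [1.0, -0.4, -1.0]
opening: 0.0656
```

```bash
python3 - <<'E'
from h import *
from plant import sensors,snapshot
s=snapshot("side");pickle.dump(s,open("side10.pkl","wb"));crop(s,230,120,360,220,6,"pics/s10.png")
o=sensors.get_obs();print(o["clock"],o["tool_pos"].round(4),o["orientation"].round(2),o["opening"],o["force"])
E
```

```text
21.6 [0.4702 0.2323 0.075 ] [-1.6618e+02  6.0000e-02  1.1165e+02] 0.0657563361006911 [ 0.16441637 -0.16511028 -1.28985017]
```

View pics/s10.png

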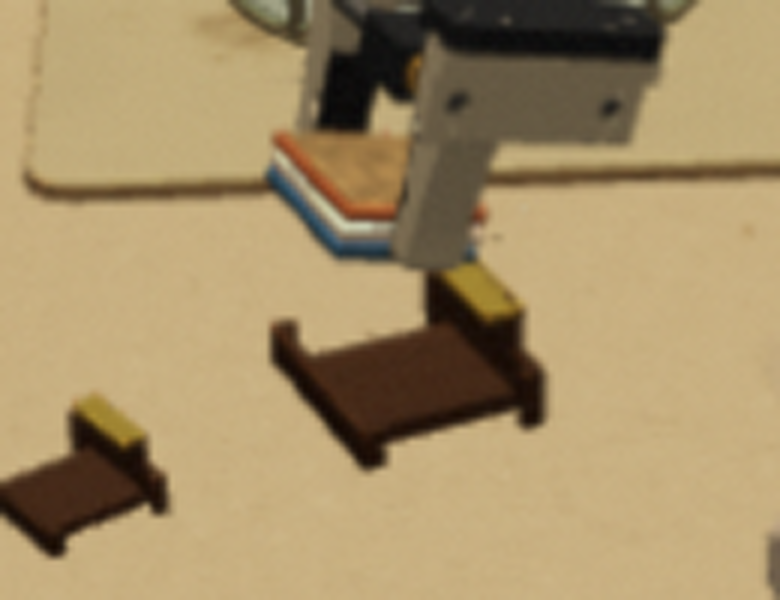

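```bash
cat > st.py <<'E'
import numpy as np
from scipy.spatial.transform import Rotation as R
from plant import sensors
F=np.array([.4814,.2353,.008]);Y=np.radians(21.6)
ex=np.array([np.cos(Y),np.sin(Y),0]);ey=np.array([-np.sin(Y),np.cos(Y),0])
def st(off=0.5,dep=2.7):
    o=sensors.get_obs();T=(o["tool_pos"]-F)*1000;q=R.from_euler('xyz',o["orientation"],degrees=True)
    t=np.array([T@ex,T@ey,T[2]])
    px=q.apply([0,1,0]);n=-q.apply([0,0,1])
    B=o["tool_pos"]*1000-off*px-dep*n
    def c(P): P=P-F*1000;return np.array([P@ex,P@ey,P[2]]).round(1)
    th=np.degrees(np.arcsin(-px[2]))
    f=o["force"]
    print("clk",o["clock"],"tcp",t.round(1),"tilt",th.round(2),"yawerr",(o["orientation"][2]-90-21.6).round(2),"rollabout x",np.degrees(np.arcsin(q.apply([1,0,0])[2])).round(2))
    print("RB",c(B+27*px),"RT",c(B+27*px+21*n),"LB",c(B-27*px),"open",round(o["opening"],4),"F caddy",np.round([f@ex,f@ey,f[2]],1))
if __name__=="__main__": st()
E
python3 st.py
```

```text
clk 21.6 tcp [-11.5   1.3  67. ] tilt 13.82 yawerr 0.05 rollabout x -0.06
RB [13.6  1.3 58. ] RT [18.6  1.4 78.4] LB [-38.9   1.3  70.9] open 0.0658 F caddy [ 0.1 -0.2 -1.3]
```

>>> send_rows([
  [1, [-0.011, -0.01, -0.05], [0, 0, 0]],
  [1, [0, 0, -0.05], [0, 0, 0]],
  [1, [0, 0, -0.02], [0, 0, 0]],
  [1, [0, 0, 0], [0, 0, 0]],
  [1, [0, 0, 0], [0, 0, 0]],
])

```text
clock: 22.1
tool_pos: [0.4668, 0.2291, 0.0419]
orientation: [-166.1, 0.1, 111.6]
force: [0.4, 0.0, -1.7]
opening: 0.0659
```

```bash
python3 st.py
```

```text
clk 22.1 tcp [-15.9  -0.4  33.9] tilt 13.88 yawerr 0.03 rollabout x -0.07
RB [ 9.2 -0.4 24.9] RT [14.2 -0.4 45.3] LB [-43.2  -0.4  37.9] open 0.0659 F caddy [ 0.4 -0.1 -1.7]
```

>>> send_rows([
  [1, [0, 0, -0.03], [0, 0, 0]],
  [1, [0, 0, -0.03], [0, 0, 0]],
  [1, [0, 0, 0], [0, 0, 0]],
  [1, [0, 0, 0], [0, 0, 0]],
])

```text
clock: 22.5
tool_pos: [0.4671, 0.2294, 0.0258]
orientation: [-166.2, 0.1, 111.6]
force: [-0.2, -0.3, -0.4]
opening: 0.0658
```

```bash
python3 st.py; python3 - <<'E'
from h import *
from plant import snapshot
s=snapshot("side");pickle.dump(s,open("side11.pkl","wb"));crop(s,250,130,350,205,7,"pics/s11.png")
E
```

```text
clk 22.5 tcp [-15.4  -0.3  17.8] tilt 13.84 yawerr 0.04 rollabout x -0.07
RB [ 9.7 -0.3  8.9] RT [14.7 -0.2 29.3] LB [-42.8  -0.3  21.8] open 0.0658 F caddy [-0.3 -0.2 -0.4]
```

View pics/s11.png

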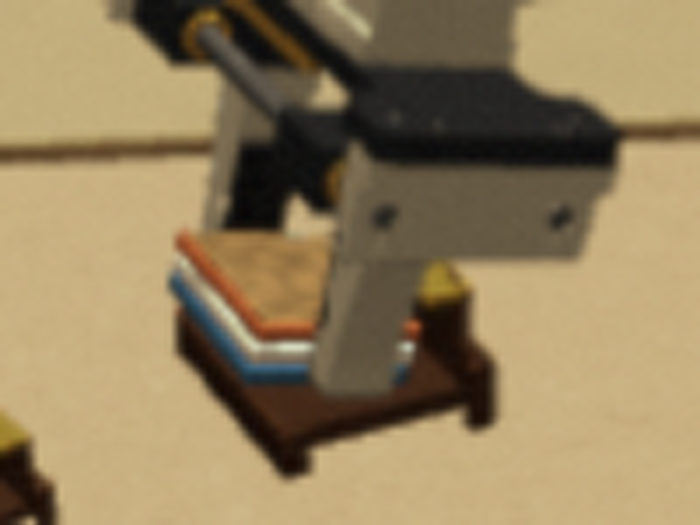

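>>> send_rows([
  [1, [0, 0, -0.016], [0, 0, 0]],
  [1, [0, 0, -0.004], [0, 0, 0]],
  [1, [0, 0, 0], [0, 0, 0]],
  [1, [0, 0, 0], [0, 0, 0]],
])

```text
clock: 22.95
tool_pos: [0.4673, 0.2295, 0.0209]
orientation: [-166.2, 0.1, 111.6]
force: [-0.3, -0.0, -1.7]
opening: 0.0656
```

```bash
python3 st.py
```

```text
clk 22.95 tcp [-15.2  -0.2  12.9] tilt 13.79 yawerr 0.04 rollabout x -0.05
RB [ 9.9 -0.2  3.9] RT [14.9 -0.2 24.3] LB [-42.6  -0.2  16.8] open 0.0656 F caddy [-0.3  0.1 -1.7]
```

>>> send_rows([
  [1, [0.011, 0.0044, -0.0026], [0, 0, 0]],
  [1, [0.011, 0.0044, -0.0026], [0, 0, 0]],
  [1, [0.011, 0.0044, -0.0026], [0, 0, 0]],
  [1, [0, 0, 0], [0, 0, 0]],
  [1, [0, 0, 0], [0, 0, 0]],
])

```text
clock: 23.45
tool_pos: [0.4768, 0.2334, 0.019]
orientation: [-166.3, 0.0, 111.6]
force: [1.0, -0.1, -1.4]
opening: 0.0659
```

```bash
python3 st.py
```

```text
clk 23.45 tcp [-5. -0. 11.] tilt 13.75 yawerr 0.04 rollabout x -0.04
RB [20.1 -0.   2.1] RT [25.1 -0.  22.5] LB [-32.4  -0.1  14.9] open 0.0659 F caddy [ 0.9 -0.5 -1.4]
```

>>> send_rows([
  [1, [0.0056, 0.0022, -0.002], [0, 0, 0]],
  [1, [0.0056, 0.0022, -0.0015], [0, 0, 0]],
  [1, [0, 0, 0], [0, 0, 0]],
  [1, [0, 0, 0], [0, 0, 0]],
])

```text
clock: 23.85
tool_pos: [0.4797, 0.2345, 0.018]
orientation: [-166.2, 0.0, 111.6]
force: [0.7, -1.0, -1.2]
opening: 0.0659
```

```bash
python3 st.py; python3 - <<'E'
from h import *
from plant import snapshot
s=snapshot("side");pickle.dump(s,open("side12.pkl","wb"));crop(s,250,130,350,205,7,"pics/s12.png")
s=snapshot("wrist");cv2.imwrite("pics/w12.png",s["color"])
E
```

```text
clk 23.85 tcp [-1.9 -0.1 10. ] tilt 13.76 yawerr 0.04 rollabout x -0.04
RB [23.2 -0.1  1.1] RT [28.2 -0.1 21.5] LB [-29.2  -0.1  13.9] open 0.0659 F caddy [ 0.3 -1.2 -1.2]
```

View pics/s12.png

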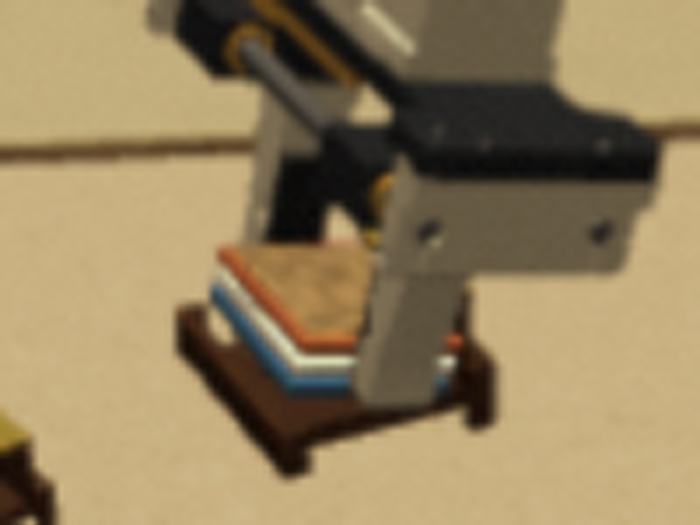

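View pics/w12.png

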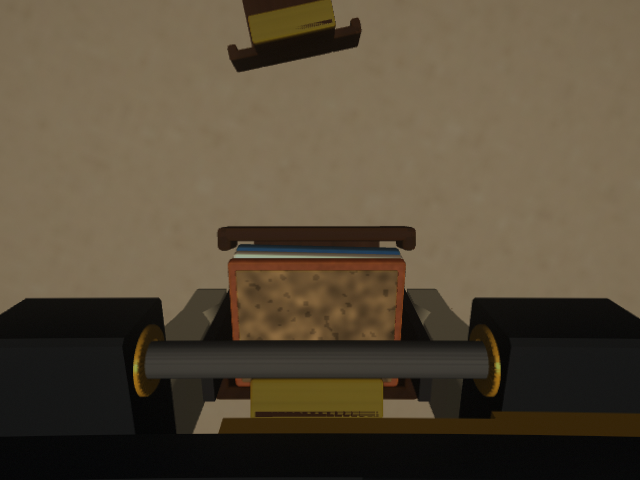

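>>> send_rows([
  [1, [0.0028, 0.0011, -0.004], [0.002, -0.0049, 0]],
  [1, [0.0024, 0.001, -0.0036], [0.0019, -0.0049, 0]],
  [1, [0, 0, 0], [0, 0, 0]],
  [1, [0, 0, 0], [0, 0, 0]],
])

```text
clock: 24.35
tool_pos: [0.481, 0.235, 0.0161]
orientation: [-170.1, 0.0, 111.6]
force: [-0.2, 0.0, -0.0]
opening: 0.066
```

```bash
python3 st.py
```

```text
clk 24.35 tcp [-0.5 -0.1  8.1] tilt 9.9 yawerr 0.04 rollabout x -0.04
RB [25.2 -0.1  0.9] RT [28.8 -0.1 21.6] LB [-28.   -0.1  10.2] open 0.066 F caddy [-0.2  0.1 -0. ]
```

```bash
python3 - <<'E'
from h import *
from plant import snapshot
s=snapshot("side");pickle.dump(s,open("side13.pkl","wb"));a=cv2.resize(s["color"][145:205,265:335],None,fx=8,fy=8,interpolation=cv2.INTER_CUBIC);cv2.imwrite("pics/s13.png",np.clip(a.astype(float)*1.6,0,255))
s=snapshot("wrist");crop(s,200,210,430,430,3,"pics/w13.png");pickle.dump(s,open("wrist13.pkl","wb"))
E
```

```text
[ WARN:0@1.625] global loadsave.cpp:1063 imwrite_ Unsupported depth image for selected encoder is fallbacked to CV_8U.
```

View pics/s13.png

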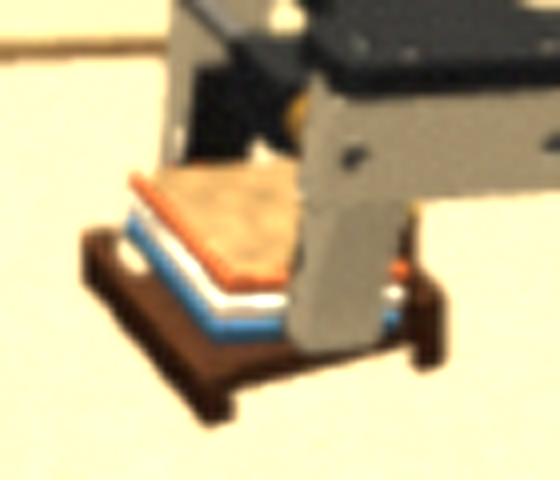

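View pics/w13.png

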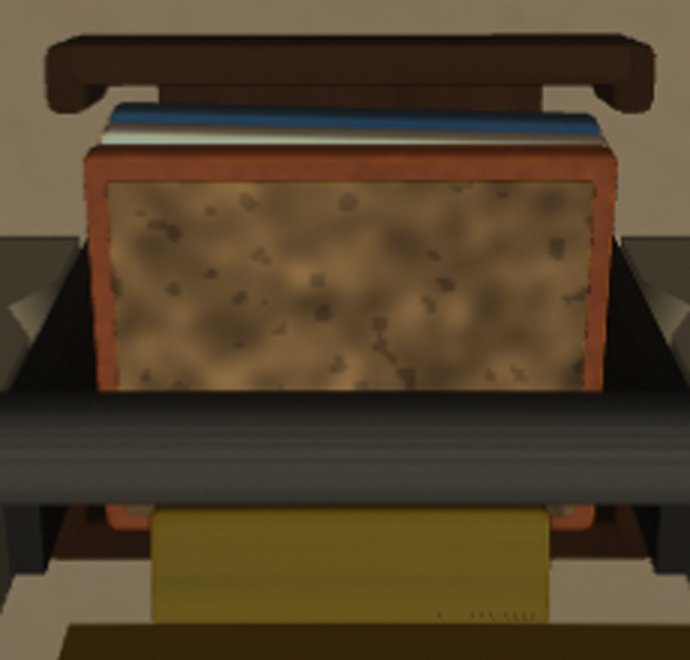

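>>> send_rows([
  [1, [0.0014, 0.0005, -0.0046], [0.0026, -0.0065, 0]],
  [1, [0.0012, 0.0005, -0.0046], [0.0026, -0.0065, 0]],
  [1, [0, 0, 0], [0, 0, 0]],
  [1, [0, 0, 0], [0, 0, 0]],
])

```text
clock: 24.85
tool_pos: [0.4822, 0.2353, 0.0134]
orientation: [-175.1, 0.1, 111.6]
force: [-0.1, -0.2, -1.6]
opening: 0.0659
```

```bash
python3 st.py
```

```text
clk 24.85 tcp [ 0.8 -0.3  5.4] tilt 4.92 yawerr 0.01 rollabout x -0.06
RB [26.9 -0.3  0.5] RT [28.7 -0.2 21.4] LB [-26.9  -0.3   5.1] open 0.0659 F caddy [-0.2 -0.1 -1.6]
```

>>> send_rows([
  [1, [-0.0006, 0, -0.0042], [0.0025, -0.0063, 0]],
  [1, [-0.0006, 0, -0.0042], [0.0025, -0.0063, 0]],
  [1, [0, 0, 0], [0, 0, 0]],
  [1, [0, 0, 0], [0, 0, 0]],
])

```text
clock: 25.25
tool_pos: [0.4831, 0.2359, 0.0112]
orientation: [-179.8, 0.1, 111.6]
force: [0.0, -0.4, -1.7]
opening: 0.0659
```

```bash
python3 st.py
```

```text
clk 25.25 tcp [ 1.8 -0.1  3.2] tilt 0.16 yawerr -0.01 rollabout x -0.1
RB [28.3 -0.1  0.4] RT [28.3 -0.1 21.4] LB [-25.7  -0.1   0.6] open 0.0659 F caddy [-0.2 -0.4 -1.7]
```

>>> send_rows([
  [1, [-0.0045, -0.0018, -0.0016], [0, 0, 0]],
  [1, [0, 0, 0], [0, 0, 0]],
  [1, [0, 0, 0], [0, 0, 0]],
])

```text
clock: 25.55
tool_pos: [0.4831, 0.236, 0.011]
orientation: [-179.7, 0.1, 111.6]
force: [-2.2, -0.8, 2.7]
opening: 0.066
```

```bash
python3 st.py;  python3 - <<'E'
from h import *
from plant import snapshot
s=snapshot("side");a=cv2.resize(s["color"][145:205,265:335],None,fx=8,fy=8,interpolation=cv2.INTER_CUBIC);cv2.imwrite("pics/s14.png",np.clip(a.astype(float)*1.6,0,255).astype(np.uint8))
s=snapshot("wrist");crop(s,200,210,430,430,3,"pics/w14.png")
E
```

```text
clk 25.55 tcp [1.8 0.  3. ] tilt 0.25 yawerr -0.03 rollabout x -0.11
RB [28.3  0.   0.2] RT [28.4  0.1 21.2] LB [-25.7   0.1   0.4] open 0.066 F caddy [-2.3  0.1  2.7]
```

View pics/s14.png

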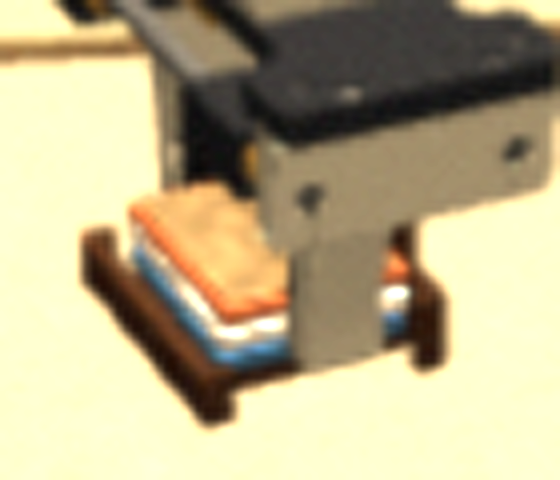

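View pics/w14.png

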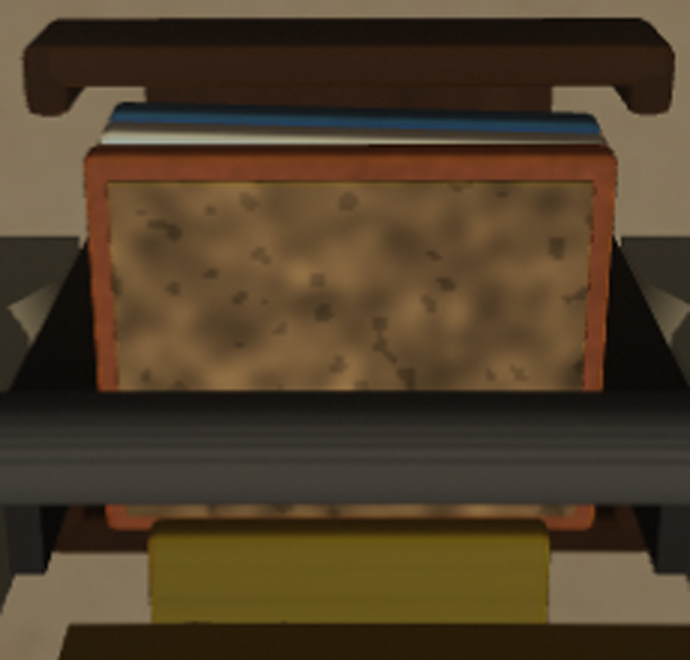

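Flat, and on the floor (about 4 N upward). Release.

>>> send_rows([
  [0.2, [0, 0, 0], [0, 0, 0]],
  [0.2, [0, 0, 0], [0, 0, 0]],
  [0, [0, 0, 0], [0, 0, 0]],
  [0, [0, 0, 0], [0, 0, 0]],
  [0, [0, 0, 0], [0, 0, 0]],
])

```text
clock: 26.15
tool_pos: [0.4836, 0.2364, 0.0109]
orientation: [-179.8, 0.1, 111.6]
force: [0.7, -0.5, 0.3]
opening: 0.0856
```

```bash
python3 st.py;  python3 - <<'E'
from h import *
from plant import snapshot
s=snapshot("side");a=cv2.resize(s["color"][145:205,265:335],None,fx=8,fy=8,interpolation=cv2.INTER_CUBIC);cv2.imwrite("pics/s15.png",np.clip(a.astype(float)*1.6,0,255).astype(np.uint8))
E
```

```text
clk 26.15 tcp [2.4 0.2 2.9] tilt 0.2 yawerr -0.02 rollabout x -0.1
RB [28.9  0.2  0.1] RT [29.   0.2 21.1] LB [-25.1   0.2   0.3] open 0.0856 F caddy [ 0.4 -0.7  0.3]
```

View pics/s15.png

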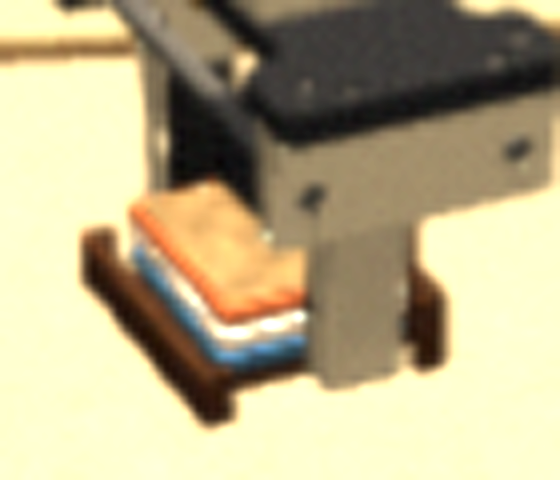

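Released cleanly, so I retreat straight up and move away for the final look.

>>> send_rows([
  [0, [0, 0, 0.03], [0, 0, 0]],
  [0, [0, 0, 0.08], [0, 0, 0]],
  [0, [0, 0, 0.12], [0, 0, 0]],
  [0, [0, 0, 0.15], [0, 0, 0]],
  [0, [0, 0, 0.15], [0, 0, 0]],
  [0, [0.03, 0.01, 0.1], [0, 0, 0]],
  [0, [0.06, 0.02, 0.03], [0, 0, 0]],
  [0, [0.06, 0.02, 0], [0, 0, 0]],
  [0, [0.04, 0.02, 0], [0, 0, 0]],
  [0, [0, 0, 0], [0, 0, 0]],
  [0, [0, 0, 0], [0, 0, 0]],
])

```text
clock: 27.3
tool_pos: [0.5307, 0.2524, 0.1887]
orientation: [-179.9, 0.1, 111.6]
force: [-1.1, 0.3, 0.3]
opening: 0.0878
```

```bash
python3 st.py;  python3 - <<'E'
from h import *
from plant import snapshot
s=snapshot("side");pickle.dump(s,open("side16.pkl","wb"));cv2.imwrite("pics/s16f.png",s["color"])
a=cv2.resize(s["color"][145:205,265:335],None,fx=8,fy=8,interpolation=cv2.INTER_CUBIC);cv2.imwrite("pics/s16.png",np.clip(a.astype(float)*1.6,0,255).astype(np.uint8))
s=snapshot("wrist");pickle.dump(s,open("wrist16.pkl","wb"));cv2.imwrite("pics/w16.png",s["color"])
crop(s,220,80,400,230,4.4,"pics/w16c.png")
E
```

```text
clk 27.3 tcp [ 52.2  -2.2 180.7] tilt 0.07 yawerr -0.0 rollabout x -0.08
RB [ 78.7  -2.2 178. ] RT [ 78.7  -2.2 199. ] LB [ 24.7  -2.2 178.1] open 0.0878 F caddy [-0.9  0.7  0.3]
```

View pics/s16.png

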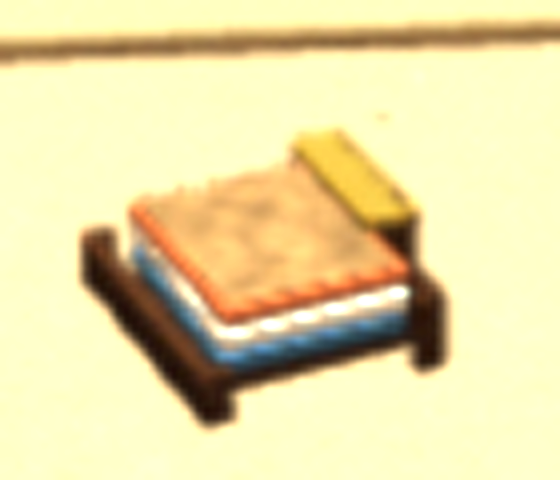

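View pics/w16.png

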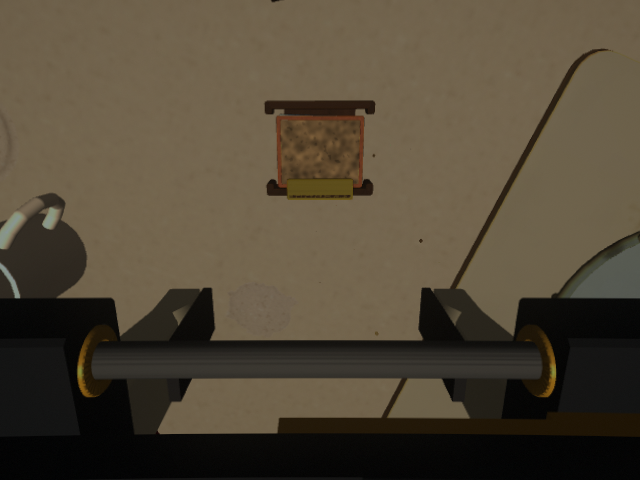

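View pics/s16f.png

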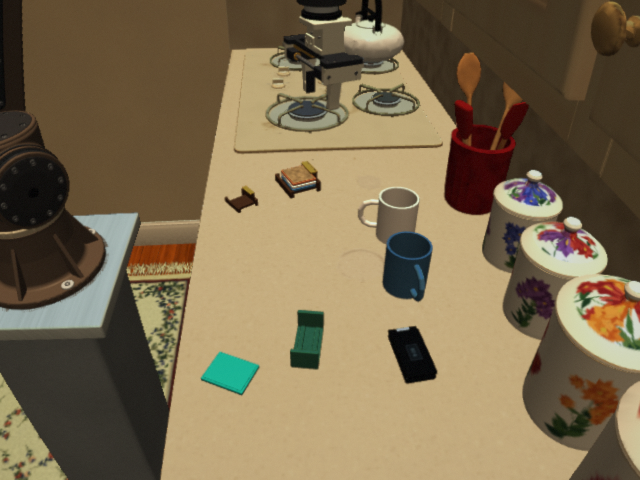

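The pile lies flat under the lip: wrist view (320,150), side view (298,180). The mugs (397,215 and 408,265) and the phone (412,354) are at the same pixels as before.

```bash
python3 - <<'E'
from h import *
from plant import order
a=pickle.load(open("side0.pkl","rb"))["color"].astype(int);b=pickle.load(open("side16.pkl","rb"))["color"].astype(int)
d=abs(a-b).max(2)
print("mean diff mugs/phone",d[185:300,360:435].mean(),d[325:385,385:440].mean())
w=pickle.load(open("wrist16.pkl","rb"));C=cloud(w)
for u,v in((285,122),(355,122),(320,150),(285,172),(355,172)): print(np.median(C[v-2:v+3,u-2:u+3,2]).round(4))
print(order.close_job())
E
```

```text
mean diff mugs/phone 1.9011014492753624 2.4624242424242424
0.0271
0.0272
0.0275
0.0273
0.0273
the job is handed in; nothing more can be done
None
```

The three coasters are in the larger dark caddy, lying flat on one another under the brass lip, and the job is handed in at about 27 s. I lifted the pile by its long sides, set it on the bare worktop at about (0.465, −0.011) m and let go. Then I took it by its short ends, slid it in at 14° under the lip and lowered the other edge.

- **Extra step:** my first grip was too low to set the pile down without dropping it. I put it back in the cradle and gripped it higher before carrying it to the worktop.
- **Flatness:** five depth points on the top coaster agree within 0.4 mm. They read about 27 mm where 29 mm is expected, which is within the 2 mm calibration error.
- **Pile alignment:** the blue coaster sat turned slightly (about a degree) relative to the others while in the hand. All three look seated flat.
- **Bystanders:** the mugs and phone match the first side picture, with no visible shift. The gripper was open and clear at hand-in.
- **Disagreement:** the cameras differed by 2–4 mm on positions. I judged the offsets against where the gripper had held the pile.

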